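# Fasten the draw catch of the workshop tool case

### The job

The tool case standing on the table has been left unfastened, its lid a little ajar. Hook the wire loop of its draw catch into the keeper on the lid, then swing the lever over and press it down flat so that the catch snaps past centre and holds the lid drawn shut. Use a light hand, neither pinching nor pressing the catch with more than about 25 N, and do not knock over or shift the things standing around it.

Things in the scene. Friction and masses are not known exactly. Their poses are not given: they have to be found in the camera images.
- case: Black tool case, heavy, firm on the table, standing on its hinged long edge: 140 mm thick (x), 300 long (y), 170 tall. Origin: centre of the underside; x points from the deep half (90 mm, robot side) over the seam (x = +20 mm) to the lid half (50 mm), y along the seam, z up. Its one steel draw catch is on top, at the middle of the length (y = 0). The other points on it have the same axes.
- lid_hinge (a point): Middle of the lid's hinge, at the foot of the seam, fixed on the case. The lid half turns about y here, top outward to +x, on a stiff hinge that stays where left. At the start its top is 2 to 14 mm further out than when shut; this is not measured. Pulling it shut takes about 8 N at the keeper, rising over the last 2 mm to about 60 N (rubber gasket): the lever easily gives this.
- keeper_if_shut (a point): Fixed on the case: where the centre of the keeper's mouth would be, level with its rims, if the lid were shut. The real mouth is 2 to 14 mm further in +x (as the lid is ajar) and 0 to 3 mm lower. Keeper: steel tray on the lid, 24 mm wide (y); near side a solid hook, 12 mm deep, top leaning 30 deg to +x, far side a 4 mm rim, both 9 mm tall, mouth 7 mm; nothing beside it, lid top 17 mm below.
- catch_pivot (a point): Centre of the lever's pivot pin on the case, 186 mm above the table, 45.1 mm nearer in x and 1 mm lower than keeper_if_shut. The loop's bar is in the keeper, between hook and rim, when its centre is over 2 mm below this height; on the tray floor it is 5 to 8 mm below (beyond the rim it could sink to 14). Bar hooked and drawn home: 41 mm in +x from here, 5 mm below.
- catch_lever (a joint): Lever angle (rad): 0 flat, pointing to the case's -x; 1.57 upright; more = leaning to the lid (1.7 to 2.2 at the start). Steel plate 22 wide, 3 thick, reaching 65 mm from the pivot, last 12 mm bent up; outer face (top when flat) 3 mm off the pivot's plane. Stays where left. Loop hooked: closing needs 6 to 15 N at 45 mm; dead centre near 0.2, below which it holds itself down.
- catch_loop: Wire loop: two legs of 5 mm round steel wire, 39 mm over the outside (y), joined by a bar at the far end, the lever between them. Origin: mid of its pin axis, in the lever 14 mm from the pivot, travelling with it; bar 55 mm away. Pin friction (0.25 N at the bar) holds it where put and carries it along when the lever turns: it lifts out of the keeper unless first drawn snug under the hook.
- loop_bar (a point): Centre of the loop's cross bar: 5 mm round, 34 mm between leg centres, along y. The legs run from here back to the origin of catch_loop.
- tape_roll_mid (a point): Bystander: centre of a roll of pale tape lying flat, 104 mm across, 48 mm high.
- water_bottle_mid (a point): Bystander: centre (half height) of a dark steel water bottle, 68 mm across, 190 mm tall, standing.
- card_tube_mid (a point): Bystander: centre (half height) of an open cardboard tube standing on end, 60 mm across, 150 mm tall.

How it is judged:
On the way:
1. the loop's bar is down in the keeper while the lever is still up (z of loop_bar in the frame of catch_pivot below -0.002 m and value of joint catch_lever above 0.7 rad), for 0.2 s.
At the end, for the whole second after the job is handed in: The lever lies flat (within 0.09 rad of its stop), the loop's bar is behind the keeper's hook (its centre below the pivot's height) and the loop is taut, pulling on the keeper with over 25 N (a fastened catch gives 60 N or more, only possible with the lid drawn shut) (value of joint catch_lever below 0.09 rad and contact force between catch_loop and anything else above 25 N and z of loop_bar in the frame of catch_pivot below 0 m); the robot touches nothing.
It fails at once if the robot bears on the case or its catch with more than 60 N in all (the pinch of both fingers added up) (contact force between any of the fingers, the arm and case above 60 N).
It fails at once if the lever, within 0.5 rad of flat, is pressed with more than 35 N (value of joint catch_lever below 0.5 rad and contact force between the fingers and case above 35 N).
It fails at once if a bystander is shifted by more than 25 mm or knocked over (distance of any of tape_roll_mid, water_bottle_mid, card_tube_mid from where it was at the start of the episode above 0.025 m).
It also fails if it takes over 67 s, if anything falls off the work surface, if the arm or the gripper's body presses on something with over 40 N, if the wrist force passes 120 N, or if a joint passes its speed limit or range.

### The arm

A 6-joint arm with a two-finger parallel gripper is mounted at the origin on the work surface. World frame = base frame: x ahead of the robot, y to its left, z up, the work surface at z = 0. Lengths are in m, angles in rad, forces in N, time in s.
With the tool pointing down it reaches from about 0.35 to 0.85 m from the base axis. Payload 8.1 kg.
Tool frame: the origin (TCP) lies midway between the tips of the shut fingers; the grasp point (between the pads) lies 19 mm behind it; z points along the fingers, x is the direction in which the jaws open and shut, and the axes are right-handed (so a half turn about z gives the same grasp; the last joint's range is limited). The gripper opens to 93 mm and grips with 3 to 60 N. Pads are 15 mm wide; open, the fingers measure 128 mm over their backs; the gripper's body (75 mm by 188 mm) begins 65 mm behind the grasp point.
Start: joints at [-1.206, 0.13, 1.488, -0, 1.523, -0.085], TCP at [0.261, -0.54, 0.187] pointing down, gripper open.
Joint ranges: [-2.96, 2.96], [-0.89, 2.26], [0.02, 2.5], [-1.34, 4.48], [0, 2.73], [-2.66, 2.66]. Speed limits (rad/s): [2.39, 2.39, 2.79, 3.14, 3.14, 3.14].

### API

Orientations are given as a 3x3 rotation matrix whose columns are the frame's x, y, z axes.
In Python, from plant import ctrl, capture, calibration gives the robot as it stands.
- The arm moves only by the shell command python3 -m handwheel 'ROWS' [FORCE]. ROWS is JSON, a list that holds one entry, the list of rows, each a list of 7 numbers: the shift along the tool's x, y, z in cm, then the turn, a rotation vector about the tool's x, y, z in degrees, then the gripper's target within -1 to 1 (fully open at 1, half-way at 0, shut at -1). In form: [[[dx, dy, dz, ax, ay, az, fingers], ...]]. A call has 1 to 20 rows; each row is the pose to reach, as a shift and turn from the pose measured when the call began, along the tool's axes at that moment; what a row does not reach only later rows make up. A row lasts 1/10 s, in which the tool goes at most 50 mm and 8.59 degrees, less where a joint would pass 70% of its speed; a pose out of reach is approached as far as the arm can. A call with a gripper value outside its range is refused whole. The fingers move at their own pace and stop on an object; FORCE is the grip in N (left out, the last holds). Time passes only in rows, so rows that repeat a pose let the fingers close. It gives the time, the measured TCP pose, the force and the opening at its end, in the units of the state.
- ctrl.sense(): the state, without advancing time (a new reading comes with each control period).
- capture(name): name is "side" or "top" or "wrist"; returns the picture (400x640x3 uint8, blue, green, red); there is no depth.
- calibration(name): a dict with "fx", "fy", "cx", "cy" (pixels), "R" (3x3) and "t" (3): a world point X has camera coordinates R X + t. Camera axes: x right, y down, z forward; pixel columns grow to the right and rows downward; lengths in m; the calibration is good to about 2 mm. A picture is of the moment at which its call begins: read the wrist's pose just before it. calibration takes no time and is no camera call; for the wrist camera it gives the pose at the moment of the call.
- ctrl.sign_off(): hands the job in, once; it reports no verdict.
The state is a dict: "t": time; "joint_pos": joint angles; "joint_vel": joint speeds; "tau": joint torques, N m; "tool_pos": TCP position; "eef_rot": TCP orientation; "wrist_force": force on the tool from outside, world axes, zero at the start; "wrist_torque": the same for the moment, N m; "opening": finger opening in m.
Only numpy, scipy, OpenCV 4.12 (cv2) and the standard library are available. Lean on these libraries where they do the work, as an engineer would, in place of code of your own. Each camera call takes 0.05 s, during which the arm holds its last target.

## Working session

There is one attempt and no reset: what is moved stays moved. The work goes in short steps, Python scripts to look and compute and a shell command to move; the robot and the scene stay as the last step left them, time stands still between calls to the robot, and variables do not carry over. Pictures are saved under pics/ and viewed, and the job is handed in when it is done.

```bash
mkdir -p pics; ls
python3 - <<'E'
from plant import ctrl,capture,calibration
import cv2
s=ctrl.sense();print({k:s[k] for k in('t','tool_pos','eef_rot','wrist_force','opening')})
for n in('side','top','wrist'):
    c=calibration(n);print(n,c)
    cv2.imwrite(f'pics/{n}0.png',capture(n))
E
```

```text
pics
{'t': 0.0, 'tool_pos': array([ 0.2606756 , -0.53973656,  0.18642009]), 'eef_rot': array([[ 4.34788517e-01, -9.00532366e-01, -6.34644939e-04],
       [-9.00530834e-01, -4.34788953e-01,  1.66858053e-03],
       [-1.77854738e-03, -1.53962318e-04, -9.99998407e-01]]), 'wrist_force': array([ 0.60430685, -0.32420347, -0.30568194]), 'opening': 0.09276675550761941}
side {'fx': 443.7255102594998, 'fy': 443.7255102594998, 'cx': 318.13266124467077, 'cy': 200.41218269616087, 'R': array([[-0.95256559, -0.3037205 ,  0.01930449],
       [-0.19009113,  0.54425218, -0.81710154],
       [ 0.23766398, -0.78201242, -0.57617047]]), 't': array([0.5097252 , 0.20190233, 1.03045554])}
top {'fx': 446.1638567966587, 'fy': 446.1638567966587, 'cx': 317.62738874975213, 'cy': 198.7246128382507, 'R': array([[ 0.01388259, -0.99985056,  0.01030177],
       [-0.98114829, -0.01560759, -0.19262512],
       [ 0.19275712, -0.00743343, -0.98121834]]), 't': array([0.00915919, 0.54937832, 1.05653595])}
wrist {'fx': 314.719579856793, 'fy': 314.719579856793, 'cx': 318.0667891679984, 'cy': 199.88042339526484, 'R': array([[ 0.4352123 , -0.90032683, -0.00136296],
       [-0.86757956, -0.4197861 ,  0.26661836],
       [-0.24061581, -0.11485311, -0.96380122]]), 't': array([-0.6001272 , -0.03212148,  0.38986603])}
```

View pics/side0.png

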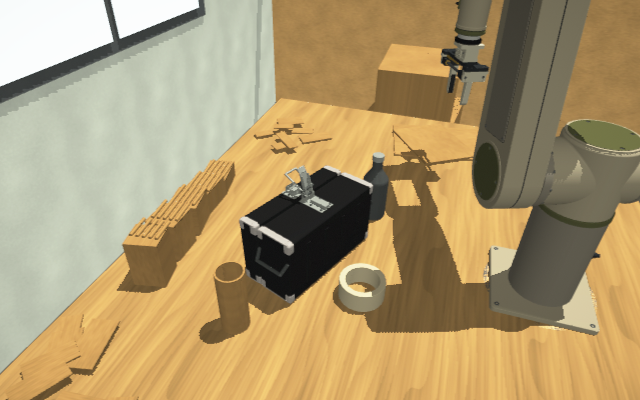

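View pics/top0.png

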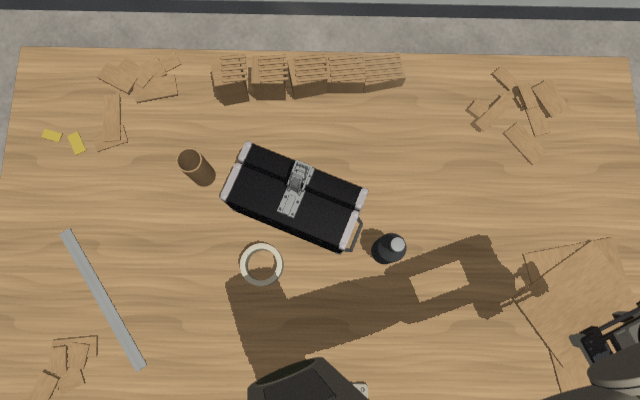

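View pics/wrist0.png

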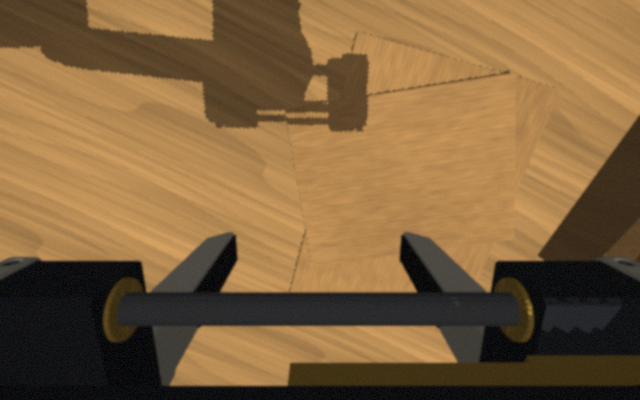

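The side view shows the case with its catch around (305,187). In the top view the catch is around (296,188), the bottle at (390,247), the tape at (261,264) and the tube at (195,165). I'll enlarge the catch.

Run:
```python
import cv2
a=cv2.imread('pics/top0.png')[140:255,215:375]
cv2.imwrite('pics/topz.png',cv2.resize(a,None,fx=5,fy=5,interpolation=cv2.INTER_CUBIC))
a=cv2.imread('pics/side0.png')[155:245,230:350]
cv2.imwrite('pics/sidez.png',cv2.resize(a,None,fx=6,fy=6,interpolation=cv2.INTER_CUBIC))
```

```text
(no output)
```

View pics/topz.png

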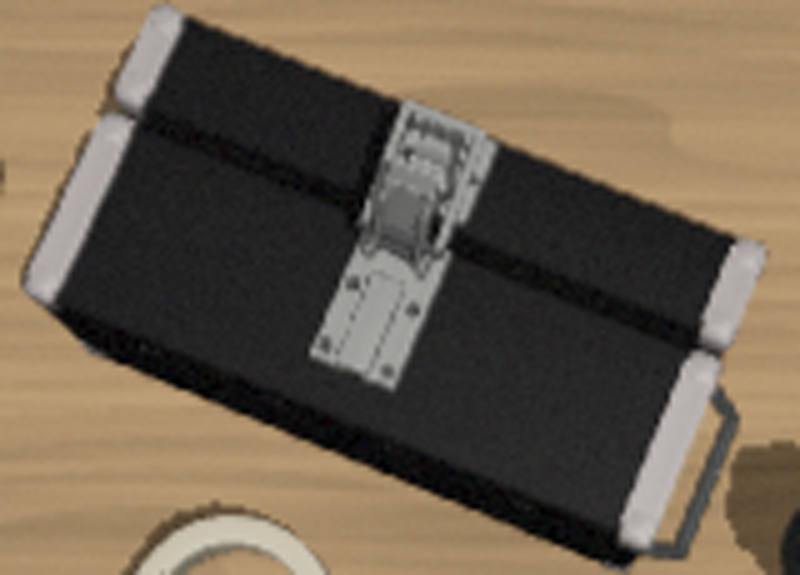

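View pics/sidez.png

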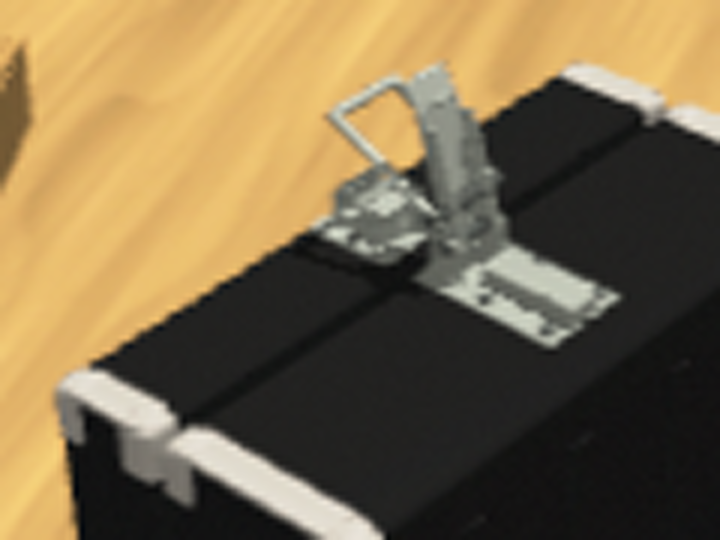

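```bash
cat > h.py <<'E'
import numpy as np, cv2
from scipy.optimize import least_squares
def proj(c,X):
    X=np.atleast_2d(X); p=X@np.array(c['R']).T+c['t']
    return np.c_[c['fx']*p[:,0]/p[:,2]+c['cx'], c['fy']*p[:,1]/p[:,2]+c['cy']]
def onz(c,uv,z):
    d=c['R'].T@np.array([(uv[0]-c['cx'])/c['fx'],(uv[1]-c['cy'])/c['fy'],1]); o=-c['R'].T@c['t']
    return o+d*(z-o[2])/d[2]
def Rz(a): return np.array([[np.cos(a),-np.sin(a),0],[np.sin(a),np.cos(a),0],[0,0,1]])
E
python3 - <<'E'
from h import *
from plant import calibration
c=calibration('top')
z=lambda u,v:(215+(u-2)/5,140+(v-2)/5)
P={'NL':z(28,297),'NR':z(628,548),'SL':z(108,112),'SR':z(720,355)}
for k,v in P.items(): print(k,v,onz(c,v,.17))
M={'NL':(-.07,.15,.17),'NR':(-.07,-.15,.17),'SL':(.02,.15,.17),'SR':(.02,-.15,.17)}
f=lambda q: np.ravel([proj(c,Rz(q[2])@M[k]+[q[0],q[1],0])[0]-P[k] for k in M])
r=least_squares(f,[.5,0,-.4]);print(r.x,f(r.x).round(1))
q=r.x
for n,p in {'pivot':(-.0,0,.186)}.items(): pass
for n,uv,h in (('tape',(261,264),.048),('bottle cap',(398,243),.19),('tube',(190,159),.15)): print(n,onz(c,uv,h))
E
```

```text
NL (220.2, 199.0) [0.52221296 0.2340833  0.17      ]
NR (340.2, 249.2) [ 0.4152267  -0.03240519  0.17      ]
SL (236.2, 162.0) [0.60767428 0.20285968 0.17      ]
SR (358.6, 210.6) [ 0.50094536 -0.07276968  0.17      ]
[ 0.53489794  0.07385724 -0.37818633] [-2.2 -1.4  3.4  0.4 -1.3 -0.5  0.1  1.3]
tape [0.38661935 0.15247688 0.048     ]
bottle cap [ 0.42861722 -0.15478857  0.19      ]
tube [0.61863844 0.31291034 0.15      ]
```

```bash
cat >> h.py <<'E'
Q=np.array([0.5349,0.0739,-0.378])
def c2w(p,q=Q): return Rz(q[2])@np.asarray(p,float)+[q[0],q[1],0]
def move(pos,R,s):
    from scipy.spatial.transform import Rotation as Ro
    R0=s['eef_rot']; d=R0.T@(np.asarray(pos)-s['tool_pos'])*100
    return d.round(2), np.degrees(Ro.from_matrix(R0.T@R).as_rotvec()).round(1)
def toolR(tilt,yaw=Q[2],sgn=1,):
    # tool x = sgn*case y ; tool z down, tilted so that it points to -x(case) by tilt (rad)
    Rc=Rz(yaw); z=Rc@[-np.sin(tilt),0,-np.cos(tilt)]; x=sgn*Rc[:,1]
    return np.c_[x,np.cross(z,x),z]
E
python3 - <<'E'
from h import *
from plant import calibration,ctrl
c=calibration('wrist');s=ctrl.sense()
o=-c['R'].T@c['t'];print('cam in tool',s['eef_rot'].T@(o-s['tool_pos'])); print((c['R']@s['eef_rot']).round(3))
for sg in(1,-1):
  R=toolR(np.radians(0),sgn=sg);print(sg,R.round(2),move(c2w((.06,0,.36)),R,s))
E
```

```text
cam in tool [ 0.00085377 -0.07322922 -0.19697592]
[[ 1.    -0.    -0.   ]
 [ 0.     0.964 -0.267]
 [ 0.     0.267  0.964]]
1 [[ 0.37  0.93  0.  ]
 [ 0.93 -0.37  0.  ]
 [ 0.    0.   -1.  ]] (array([-38.96, -55.44, -17.27]), array([-1.000e-01,  0.000e+00, -1.326e+02]))
-1 [[-0.37 -0.93  0.  ]
 [-0.93  0.37  0.  ]
 [-0.    0.   -1.  ]] (array([-38.96, -55.44, -17.27]), array([ 0. ,  0.1, 47.4]))
```

Run:
```python
from h import *
from plant import ctrl
s=ctrl.sense()
print(move(c2w((.11,0,.30)),toolR(np.radians(30),sgn=-1),s))
```

```text
(array([-35.27, -58.82, -11.28]), array([-28.2, -12.3,  46.3]))
```

```bash
python3 -m handwheel '[[[0,0,-5,0,0,0,0],[0,0,-10,0,0,0,0],[0,0,-15,0,0,0,0],[-3,-4,-16,-4,-2,6,0],[-6,-8,-16,-8,-4,12,0],[-9,-12,-16,-12,-5,18,0],[-12,-16,-16,-15,-7,24,0],[-15,-20,-16,-18,-8,30,0],[-18,-24,-16,-21,-9,35,0],[-21,-28,-16,-24,-10,40,0],[-24,-32,-16,-26,-11,43,0],[-27,-36,-16,-28.2,-12.3,46.3,0],[-30,-40,-15,-28.2,-12.3,46.3,0],[-32,-44,-14,-28.2,-12.3,46.3,0],[-34,-48,-13,-28.2,-12.3,46.3,0],[-35.3,-52,-12,-28.2,-12.3,46.3,0],[-35.3,-56,-11.3,-28.2,-12.3,46.3,0],[-35.3,-58.8,-11.3,-28.2,-12.3,46.3,0],[-35.3,-58.8,-11.3,-28.2,-12.3,46.3,0],[-35.3,-58.8,-11.3,-28.2,-12.3,46.3,0]]]' 5
python3 - <<'E'
from h import *
from plant import ctrl,calibration,capture
s=ctrl.sense();print(s['joint_pos'].round(2),s['tool_pos'],move(c2w((.11,0,.30)),toolR(np.radians(30),sgn=-1),s))
c=calibration('wrist');cv2.imwrite('pics/w1.png',capture('wrist'));np.save('w1.npy',c,allow_pickle=True)
E
```

```text
t: 2.15
tool_pos: [0.6369, 0.0338, 0.2979]
eef_rot: [[-0.368, -0.804, -0.467], [-0.93, 0.319, 0.184], [0.001, 0.502, -0.865]]
wrist_force: [-0.2, -0.0, -0.2]
opening: 0.0465
[-0.11  0.85  0.45  0.18  2.35  1.93] [0.63689002 0.03376194 0.29786768] (array([ 0.03,  0.07, -0.2 ]), array([ 0.1, -0.1,  0. ]))
```

View pics/w1.png

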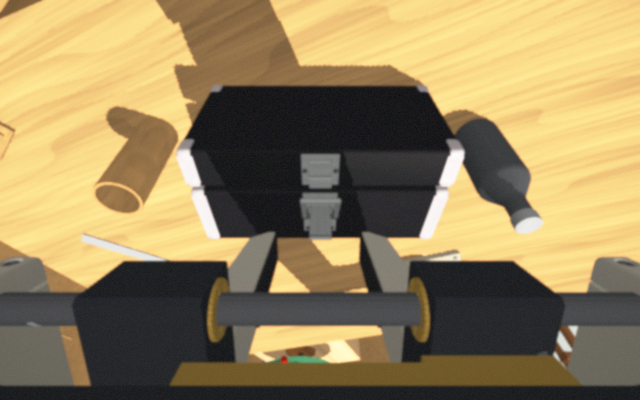

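Run:
```python
import cv2
a=cv2.imread('pics/w1.png')[140:245,255:385]
cv2.imwrite('pics/w1z.png',cv2.rotate(cv2.resize(a,None,fx=6,fy=5.5,interpolation=cv2.INTER_CUBIC),cv2.ROTATE_180))
```

```text
(no output)
```

View pics/w1z.png

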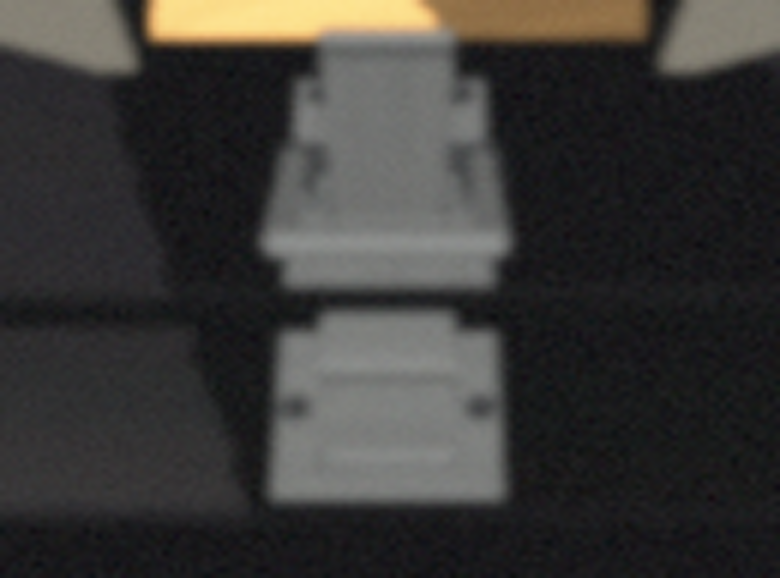

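Run:
```python
import cv2
a=cv2.imread('pics/w1.png')[140:245,170:320]
b=cv2.imread('pics/w1.png')[140:245,320:470]
f=lambda a:cv2.resize(a,None,fx=5,fy=5,interpolation=cv2.INTER_CUBIC)
g=cv2.vconcat([f(a)[:290*1+235],f(b)]) 
cv2.imwrite('pics/w1c.png',cv2.resize(g,None,fx=.56,fy=.56) if 0 else f(a)); cv2.imwrite('pics/w1d.png',f(b))
```

```text
(no output)
```

View pics/w1c.png

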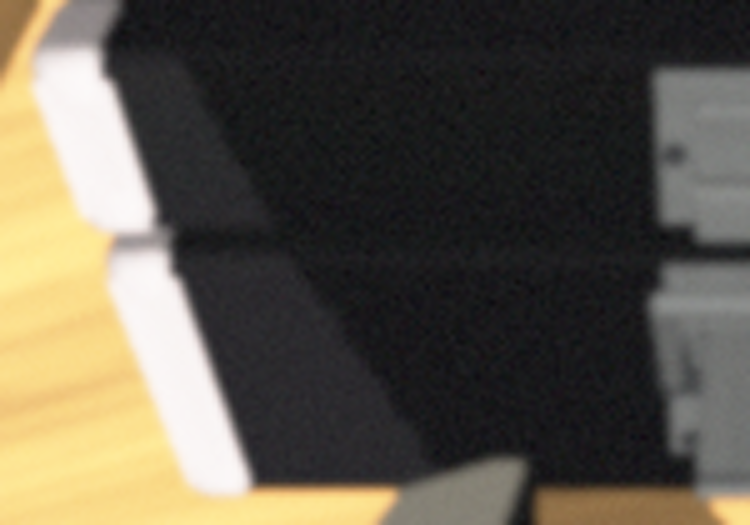

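View pics/w1d.png

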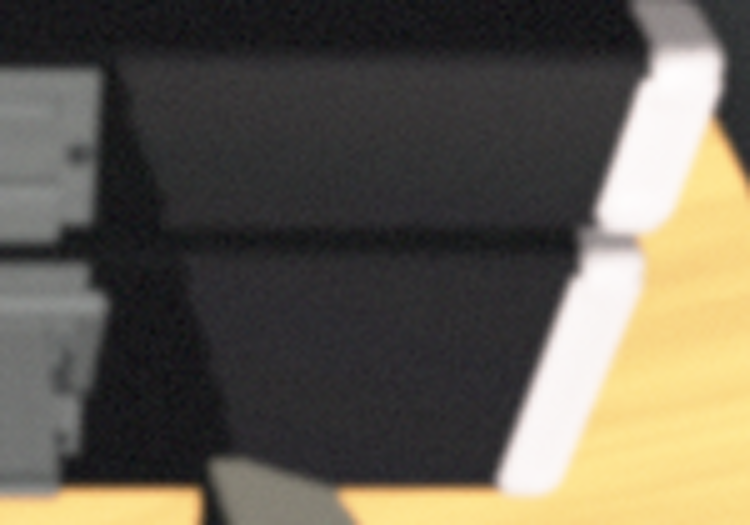

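Run:
```python
from h import *
from plant import calibration
T=calibration('top');S=calibration('side');W=np.load('w1.npy',allow_pickle=True).item()
z=lambda u,v:(215+(u-2)/5,140+(v-2)/5)
sz=lambda u,v:(230+(u-2.5)/6,155+(v-2.5)/6)
NL,NR,SL,SR=(-.07,.15,.17),(-.07,-.15,.17),(.02,.15,.17),(.02,-.15,.17)
obs=[(T,NL,z(28,297)),(T,NR,z(628,548)),(T,SL,z(108,112)),(T,SR,z(720,355)),
(W,NL,(209,238)),(W,NR,(431.4,237.6)),(W,SL,(191.6,192)),(W,SR,(448.4,191.6)),(S,SL,sz(170,435))]
f=lambda q: np.ravel([proj(c,Rz(q[2])@p+[q[0],q[1],0])[0]-uv for c,p,uv in obs])
r=least_squares(f,Q,loss='soft_l1');q=r.x;print(q,f(q).reshape(-1,2).round(1))
# bar triangulation in case frame
w=lambda X,Y:(255+(777-X)/6,140+(575-Y)/5.5)
bo=[(W,-.0195,w(262,243)),(W,.0195,w(512,243)),(S,.0195,sz(330,115)),(S,-.0195,sz(402,80))]
# note zoomed picture is rotated: X small = larger u = -y
g=lambda p: np.ravel([proj(c,Rz(q[2])@[p[0],p[2]+y,p[1]]+[q[0],q[1],0])[0]-uv for c,y,uv in bo])
b=least_squares(g,[.05,.22,0]);print('bar x,z,y',b.x,g(b.x).round(1))
for n,uv in (('lever tip top',w(388,32)),('hookedge?',w(388,375)),('rim?',w(388,455)),('plate edge',w(388,500)),('keeper front',w(388,312)),('pivotplate edge',w(388,290))):
  for h in(.17,.178,.187,.25):
    p=Rz(-q[2])@(onz(W,uv,h)-[q[0],q[1],0]);print(n,h,p[:2].round(4))
for y,uv in ((.15,(187,183)),(.15,(177.6,155)),(-.15,(464,155)),(-.15,(452,184))):
    print('lid',(Rz(-q[2])@(onz(W,uv,.17)-[q[0],q[1],0])).round(4))
```

```text
[ 0.53402193  0.07054956 -0.37212381] [[-0.7 -0.5]
 [ 5.2  0.5]
 [-0.1  0.2]
 [ 1.7  1.3]
 [ 0.4  1.4]
 [-1.   0.8]
 [-1.7 -0.2]
 [ 1.6 -1. ]
 [-1.2  1.4]]
bar x,z,y [6.00010879e-02 2.23956826e-01 1.66711608e-04] [-0.  -0.   0.3  0.2 -0.1  0.6 -0.5 -0.3]
lever tip top 0.17 [-0.0696  0.0001]
lever tip top 0.178 [-0.0591  0.0001]
lever tip top 0.187 [-0.0473  0.0002]
lever tip top 0.25 [0.0351 0.0006]
hookedge? 0.17 [0.0427 0.0001]
hookedge? 0.178 [0.0498 0.0001]
hookedge? 0.187 [0.0577 0.0002]
hookedge? 0.25 [0.113  0.0006]
rim? 0.17 [0.0631 0.0001]
rim? 0.178 [0.0695 0.0001]
rim? 0.187 [0.0767 0.0002]
rim? 0.25 [0.1272 0.0006]
plate edge 0.17 [0.0739 0.0001]
plate edge 0.178 [0.0799 0.0001]
plate edge 0.187 [0.0868 0.0002]
plate edge 0.25 [0.1346 0.0006]
keeper front 0.17 [0.0254 0.0001]
keeper front 0.178 [0.0329 0.0001]
keeper front 0.187 [0.0415 0.0002]
keeper front 0.25 [0.101  0.0006]
pivotplate edge 0.17 [0.019  0.0001]
pivotplate edge 0.178 [0.0268 0.0001]
pivotplate edge 0.187 [0.0355 0.0002]
pivotplate edge 0.25 [0.0966 0.0006]
lid [0.0337 0.1492 0.17  ]
lid [0.0729 0.1471 0.17  ]
lid [ 0.0712 -0.1494  0.17  ]
lid [ 0.0304 -0.1492  0.17  ]
```

```bash
sed -i 's/^Q=.*/Q=np.array([0.5340,0.0706,-0.3721])/' h.py
python3 - <<'E'
from h import *
from plant import ctrl
s=ctrl.sense();t=np.radians(20)
for b in(.04,0):
  print(move(c2w((.0586+b*np.sin(t),0.0002,.220+b*np.cos(t))),toolR(t,sgn=-1),s))
E
```

```text
(array([0.25, 1.09, 5.49]), array([10. ,  0.1, -0.3]))
(array([0.25, 0.39, 9.42]), array([10. ,  0.1, -0.3]))
```

```bash
python3 -m handwheel '[[[0.1,0.5,2,5,0,0,0.3],[0.25,1.09,4.0,10,0.1,-0.3,0.3],[0.25,1.09,5.5,10,0.1,-0.3,0.3],[0.25,1.09,5.5,10,0.1,-0.3,0.3]]]' 10
python3 - <<'E'
from h import *
from plant import ctrl,calibration,capture
s=ctrl.sense();t=np.radians(20)
print(move(c2w((.0586,0.0002,.220)),toolR(t,sgn=-1),s))
c=calibration('wrist');a=capture('wrist');cv2.imwrite('pics/w2.png',a);np.save('w2.npy',c,allow_pickle=True)
cv2.imwrite('pics/w2z.png',cv2.resize(a[130:290,220:420],None,fx=3.75,fy=3.75,interpolation=cv2.INTER_CUBIC))
E
```

```text
t: 2.6
tool_pos: [0.5959, 0.0448, 0.2559]
eef_rot: [[-0.363, -0.874, -0.324], [-0.932, 0.341, 0.124], [0.002, 0.347, -0.938]]
wrist_force: [-0.3, -0.5, -0.4]
opening: 0.0602
(array([-0.18, -0.45,  3.66]), array([ 0.3, -0.1, -0. ]))
```

View pics/w2z.png

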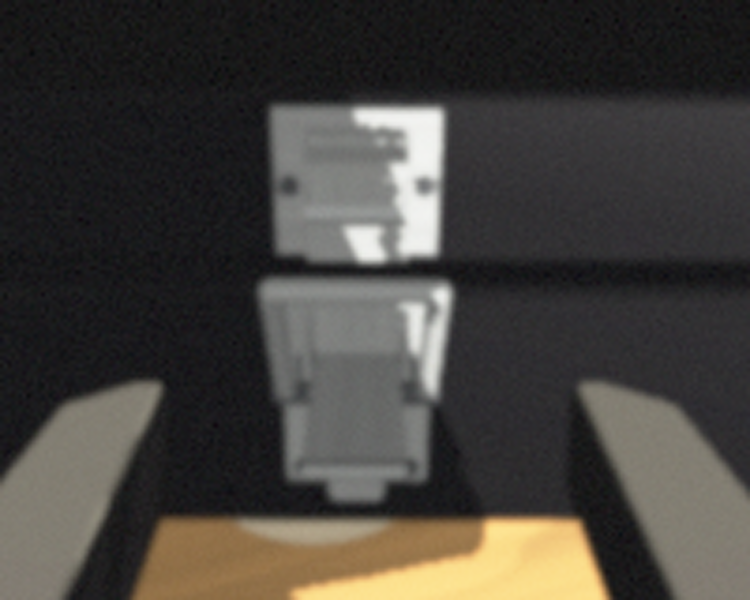

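Run:
```python
from h import *
W=np.load('w2.npy',allow_pickle=True).item()
a=cv2.imread('pics/w2.png')
cv2.imwrite('pics/w2k.png',cv2.resize(a[150:215,280:350],None,fx=10,fy=9,interpolation=cv2.INTER_CUBIC))
z=lambda X,Y:(220+(X-1.5)/3.75,130+(Y-1.5)/3.75)
for Y in(105,130,145,158,207,220,240,258,262,290,460,475):
  print(Y,[ (h,*(Rz(-Q[2])@(onz(W,z(355,Y),h)-[Q[0],Q[1],0]))[:2].round(4)) for h in(.17,.178,.187,.224,.245)])
# bar re-triangulate with size
bo=[(W,-.0195,z(453,290)),(W,.0195,z(258,290))]
g=lambda p: np.ravel([proj(c,c2w([p[0],p[2]+y,p[1]]))[0]-uv for c,y,uv in bo])
b=least_squares(g,[.06,.22,0]);print(b.x)
```

```text
105 [(0.17, np.float64(0.0741), np.float64(0.0005)), (0.178, np.float64(0.0784), np.float64(0.0004)), (0.187, np.float64(0.0832), np.float64(0.0003)), (0.224, np.float64(0.1029), np.float64(-0.0001)), (0.245, np.float64(0.1141), np.float64(-0.0003))]
130 [(0.17, np.float64(0.0675), np.float64(0.0005)), (0.178, np.float64(0.072), np.float64(0.0004)), (0.187, np.float64(0.077), np.float64(0.0003)), (0.224, np.float64(0.0978), np.float64(-0.0)), (0.245, np.float64(0.1095), np.float64(-0.0002))]
145 [(0.17, np.float64(0.0634), np.float64(0.0005)), (0.178, np.float64(0.068), np.float64(0.0005)), (0.187, np.float64(0.0732), np.float64(0.0004)), (0.224, np.float64(0.0946), np.float64(-0.0)), (0.245, np.float64(0.1067), np.float64(-0.0002))]
158 [(0.17, np.float64(0.0598), np.float64(0.0006)), (0.178, np.float64(0.0646), np.float64(0.0005)), (0.187, np.float64(0.0699), np.float64(0.0004)), (0.224, np.float64(0.0918), np.float64(0.0)), (0.245, np.float64(0.1042), np.float64(-0.0002))]
207 [(0.17, np.float64(0.0458), np.float64(0.0006)), (0.178, np.float64(0.051), np.float64(0.0006)), (0.187, 
[... 1234 characters left out ...]
007)), (0.187, np.float64(0.0329), np.float64(0.0006)), (0.224, np.float64(0.0608), np.float64(0.0002)), (0.245, np.float64(0.0766), np.float64(-0.0))]
460 [(0.17, np.float64(-0.0418), np.float64(0.0012)), (0.178, np.float64(-0.0337), np.float64(0.0011)), (0.187, np.float64(-0.0247), np.float64(0.001)), (0.224, np.float64(0.0126), np.float64(0.0005)), (0.245, np.float64(0.0337), np.float64(0.0002))]
475 [(0.17, np.float64(-0.0479), np.float64(0.0012)), (0.178, np.float64(-0.0397), np.float64(0.0011)), (0.187, np.float64(-0.0304), np.float64(0.001)), (0.224, np.float64(0.0078), np.float64(0.0005)), (0.245, np.float64(0.0294), np.float64(0.0002))]
[6.27414998e-02 2.26559675e-01 5.60302730e-05]
```

View pics/w2k.png

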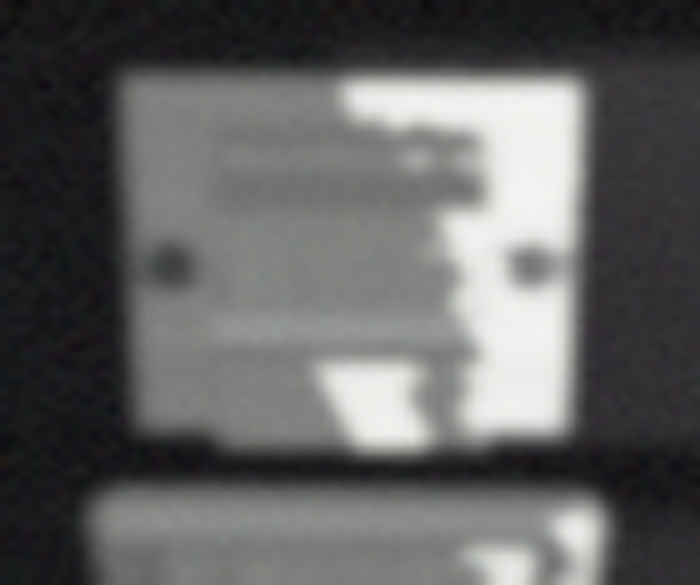

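```bash
python3 -m handwheel '[[[-0.1,-0.2,1,0,0,0,0.3],[-0.2,-0.45,2,0,0,0,0.3],[-0.2,-0.45,3,0,0,0,0.2],[-0.2,-0.45,3.6,0,0,0,0.2],[-0.2,-0.45,3.6,0,0,0,0.2]]]' 8
python3 - <<'E'
from h import *
from plant import ctrl,calibration,capture
s=ctrl.sense()
print(Rz(-Q[2])@(s['tool_pos']-[Q[0],Q[1],0]))
c=calibration('wrist');a=capture('wrist');cv2.imwrite('pics/w3.png',a);np.save('w3.npy',c,allow_pickle=True)
cv2.imwrite('pics/w3z.png',cv2.resize(a[130:290,220:420],None,fx=3.75,fy=3.75,interpolation=cv2.INTER_CUBIC))
a=capture('side');cv2.imwrite('pics/s3.png',a)
cv2.imwrite('pics/s3z.png',cv2.resize(a[120:245,230:370],None,fx=5,fy=4.8,interpolation=cv2.INTER_CUBIC))
E
```

```text
t: 3.15
tool_pos: [0.5909, 0.0491, 0.2216]
eef_rot: [[-0.364, -0.874, -0.323], [-0.931, 0.342, 0.125], [0.001, 0.346, -0.938]]
wrist_force: [0.2, 0.5, -0.9]
opening: 0.0561
[0.06084449 0.00064616 0.22160396]
```

View pics/w3z.png

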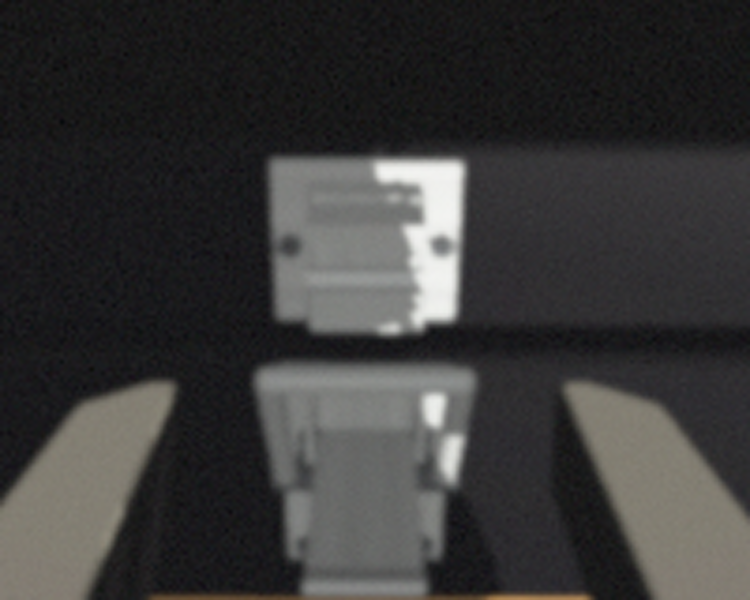

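View pics/s3z.png

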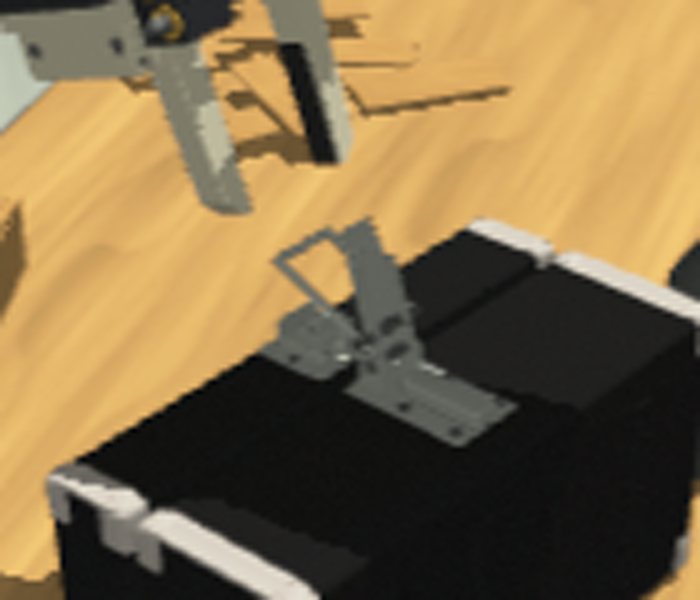

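Run:
```python
from h import *
from plant import ctrl,calibration
s=ctrl.sense();S=calibration('side');W=calibration('wrist')
for d in(.028,-.028,.0195,-.0195): 
  P=s['tool_pos']+s['eef_rot'][:,0]*d; p=proj(S,P)[0];print(d,p,(p-[230,120])*[5,4.8], proj(W,P))
P=s['tool_pos'];print(Rz(-Q[2])@(s['tool_pos']-[Q[0],Q[1],0]))
```

```text
0.028 [297.90376461 166.53040377] [339.51882307 223.3459381 ] [[358.45095093 228.23950477]]
-0.028 [281.31008735 176.34269365] [256.55043677 270.44492951] [[274.42458154 228.27574784]]
0.0195 [295.46056665 167.97513277] [327.30283324 230.28063728] [[345.70068324 228.24500434]]
-0.0195 [283.90616003 174.80756571] [269.53080013 263.07631539] [[287.18231974 228.27024505]]
[0.06128236 0.00083467 0.22271968]
```

```bash
python3 -m handwheel '[[[0,0,0,0,0,0,-0.05],[0,0,0,0,0,0,-0.05],[0,0,0,0,0,0,-0.05]]]' 5
python3 - <<'E'
from h import *
from plant import ctrl,calibration,capture
s=ctrl.sense()
c=calibration('wrist');a=capture('wrist');cv2.imwrite('pics/w4.png',a)
cv2.imwrite('pics/w4z.png',cv2.resize(a[130:290,220:420],None,fx=3.75,fy=3.75,interpolation=cv2.INTER_CUBIC))
a=capture('side');cv2.imwrite('pics/s4.png',a)
cv2.imwrite('pics/s4z.png',cv2.resize(a[120:245,230:370],None,fx=5,fy=4.8,interpolation=cv2.INTER_CUBIC))
E
```

```text
t: 3.55
tool_pos: [0.5916, 0.0491, 0.223]
eef_rot: [[-0.364, -0.875, -0.321], [-0.932, 0.342, 0.125], [0.001, 0.344, -0.939]]
wrist_force: [0.4, -0.1, 0.0]
opening: 0.0442
```

View pics/w4z.png

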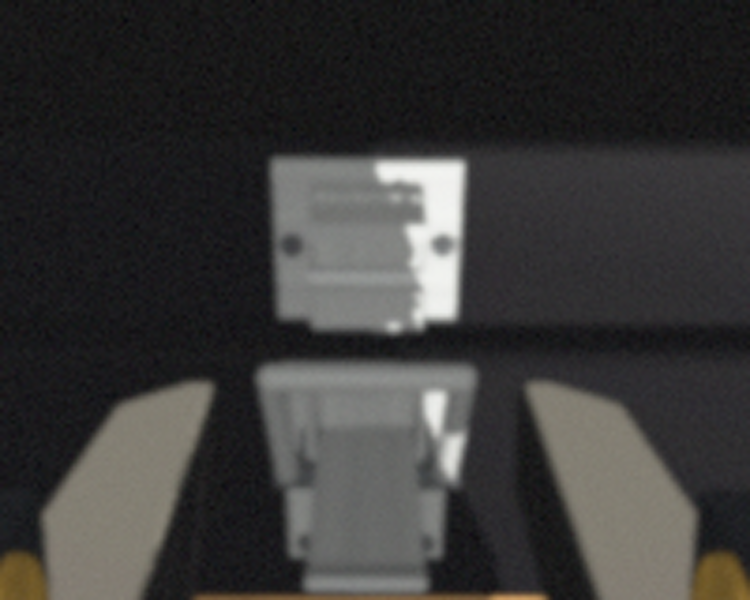

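View pics/s4z.png

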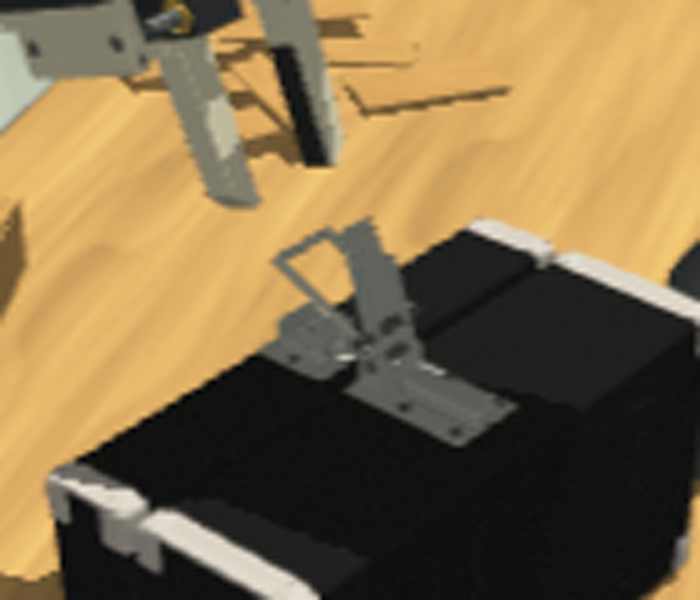

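Run:
```python
from h import *
from plant import ctrl,calibration
s=ctrl.sense();S=calibration('side');W=calibration('wrist');T=calibration('top')
for b in(0,.02,.03,.04):
 for d in(.022,-.022): 
  P=s['tool_pos']+s['eef_rot'][:,0]*d-s['eef_rot'][:,2]*b; p=proj(S,P)[0];print(b,d,((p-[230,120])*[5,4.8]).round(), ((proj(W,P)-[220,130])*3.75).round(),proj(T,P).round(1))
from plant import capture
a=capture('top');cv2.imwrite('pics/t4.png',a)
cv2.imwrite('pics/t4z.png',cv2.resize(a[120:270,200:400],None,fx=4,fy=4,interpolation=cv2.INTER_CUBIC))
a=capture('side');cv2.imwrite('pics/s5z.png',cv2.resize(a[20:220,180:440],None,fx=3,fy=3,interpolation=cv2.INTER_CUBIC))
```

```text
0 0.022 [331. 228.] [[486. 368.]] [[313.4 167.5]]
0 -0.022 [266. 265.] [[238. 368.]] [[294.3 159.9]]
0.02 0.022 [319. 189.] [[498. 412.]] [[314.6 162.2]]
0.02 -0.022 [253. 225.] [[225. 412.]] [[295.2 154.5]]
0.03 0.022 [313. 169.] [[505. 437.]] [[315.3 159.5]]
0.03 -0.022 [247. 205.] [[217. 438.]] [[295.7 151.7]]
0.04 0.022 [307. 150.] [[512. 466.]] [[315.9 156.7]]
0.04 -0.022 [240. 185.] [[209. 466.]] [[296.1 148.9]]
```

View pics/t4z.png

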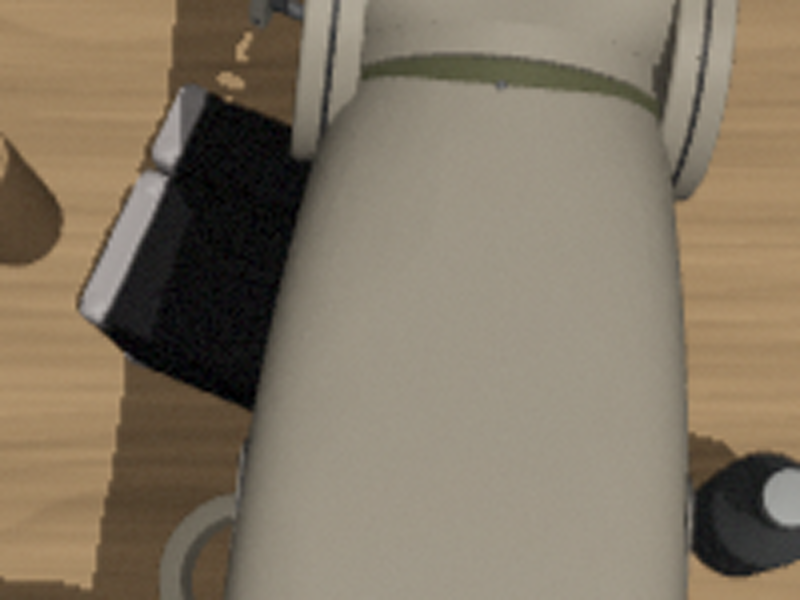

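View pics/s5z.png

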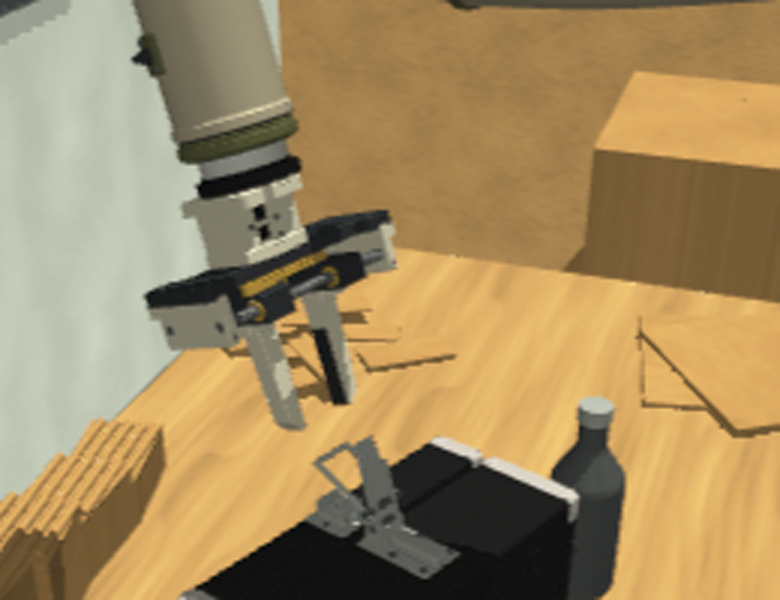

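```bash
python3 -m handwheel '[[[0,0,0,0,0,0,-0.35],[0,0,0,0,0,0,-0.35],[0,0,0,0,0,0,-0.35],[0,0,0,0,0,0,-0.35]]]' 5
```

```text
t: 4.15
tool_pos: [0.5914, 0.0491, 0.2228]
eef_rot: [[-0.364, -0.874, -0.321], [-0.932, 0.342, 0.125], [0.001, 0.345, -0.939]]
wrist_force: [0.2, -0.4, -0.2]
opening: 0.0304
```

```bash
python3 -m handwheel '[[[0,0,0,0,0,0,0.1],[0,0,0,0,0,0,0.1],[0,0,0.7,0,0,0,0.1],[0,0,1.4,0,0,0,0.1],[0,0,2.0,0,0,0,0.1],[0,0,2.0,0,0,0,0.1]]]' 5
cat > look.py <<'E'
import sys
from h import *
from plant import ctrl,calibration,capture
n=sys.argv[1]
s=ctrl.sense();print('t',round(s['t'],2),'tcp case',(Rz(-Q[2])@(s['tool_pos']-[Q[0],Q[1],0])).round(4),'F',s['wrist_force'].round(1),'op',round(s['opening'],4))
c=calibration('wrist');a=capture('wrist');cv2.imwrite(f'pics/w{n}.png',a);np.save(f'w{n}.npy',c,allow_pickle=True)
b=capture('side');cv2.imwrite(f'pics/s{n}.png',b)
za=cv2.resize(a[130:280,240:400],None,fx=3.5,fy=3.5,interpolation=cv2.INTER_CUBIC)
zb=cv2.resize(b[115:215,245:345],None,fx=5.25,fy=5.25,interpolation=cv2.INTER_CUBIC)
cv2.imwrite(f'pics/w{n}z.png',za);cv2.imwrite(f'pics/s{n}z.png',zb)
E
python3 look.py 6
```

```text
t: 4.75
tool_pos: [0.584, 0.0518, 0.2025]
eef_rot: [[-0.364, -0.874, -0.323], [-0.932, 0.342, 0.125], [0.001, 0.347, -0.938]]
wrist_force: [0.3, -0.1, -0.6]
opening: 0.0508
t 4.75 tcp case [0.0534 0.0007 0.2025] F [ 0.3 -0.1 -0.6] op 0.0508
```

View pics/w6z.png

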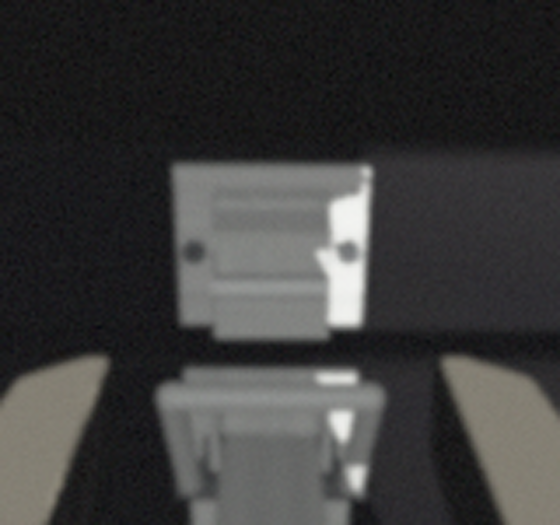

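View pics/s6z.png

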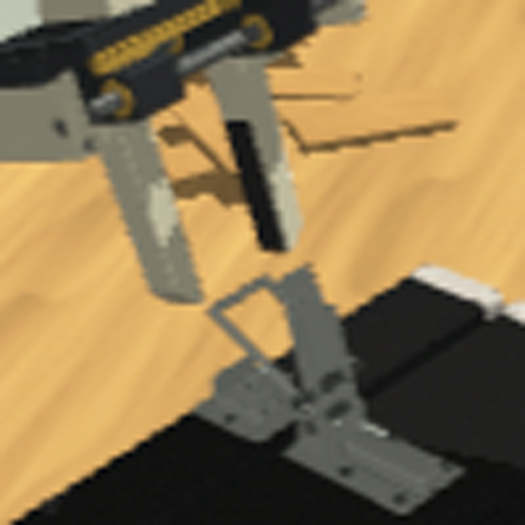

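Run:
```python
from h import *
from plant import ctrl,calibration
s=ctrl.sense();S=calibration('side');W=calibration('wrist')
for b in(.025,.03,.035):
 for d in(.0254,-.0254):
  for y in(-.0075,.0075):
   P=s['tool_pos']+s['eef_rot']@[d,y,-b]; p=proj(S,P)[0];print(b,d,y,((p-[245,115])*5.25).round(), ((proj(W,P)-[240,130])*3.5).round())
```

```text
0.025 0.0254 -0.0075 [259. 263.] [[419. 354.]]
0.025 0.0254 0.0075 [283. 263.] [[416. 437.]]
0.025 -0.0254 -0.0075 [180. 309.] [[114. 355.]]
0.025 -0.0254 0.0075 [204. 310.] [[118. 437.]]
0.03 0.0254 -0.0075 [256. 252.] [[423. 366.]]
0.03 0.0254 0.0075 [280. 253.] [[420. 450.]]
0.03 -0.0254 -0.0075 [177. 298.] [[110. 366.]]
0.03 -0.0254 0.0075 [201. 299.] [[114. 450.]]
0.035 0.0254 -0.0075 [253. 241.] [[427. 377.]]
0.035 0.0254 0.0075 [277. 242.] [[424. 464.]]
0.035 -0.0254 -0.0075 [173. 287.] [[106. 378.]]
0.035 -0.0254 0.0075 [197. 288.] [[110. 464.]]
```

```bash
python3 -m handwheel '[[[-0.1,0.06,0.5,0,0,0,0.1],[-0.1,0.06,1.05,0,0,0,0.1],[-0.1,0.06,1.05,0,0,0,0.1]]]' 5; python3 look.py 7
```

```text
t: 5.15
tool_pos: [0.5805, 0.0543, 0.1931]
eef_rot: [[-0.363, -0.874, -0.323], [-0.932, 0.341, 0.125], [0.001, 0.346, -0.938]]
wrist_force: [0.2, -0.1, -0.0]
opening: 0.0512
t 5.15 tcp case [0.0493 0.0017 0.1931] F [ 0.2 -0.1 -0. ] op 0.0512
```

View pics/w7z.png

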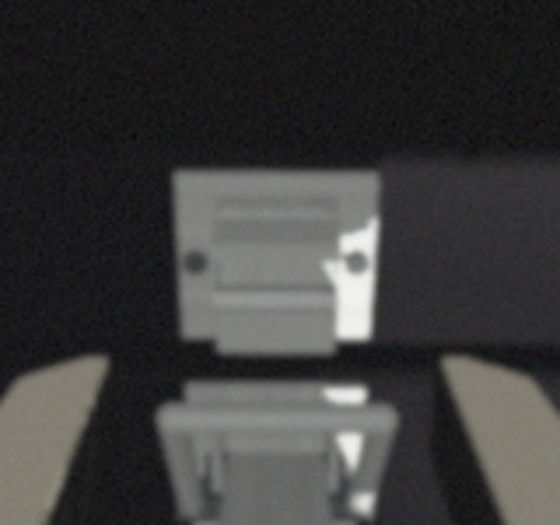

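View pics/s7z.png

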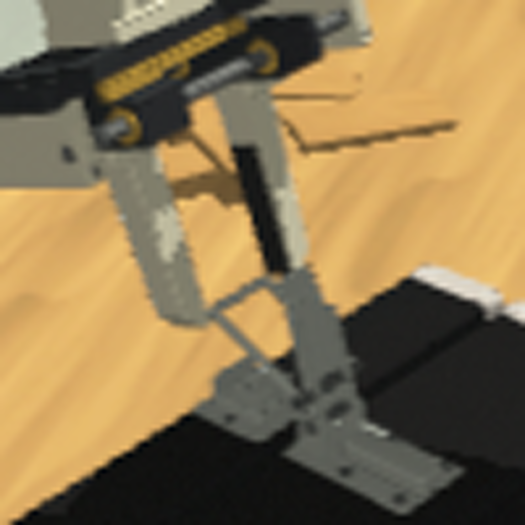

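```bash
python3 -m handwheel '[[[0,0,0,0,0,0,-0.3],[0,0,0,0,0,0,-0.3],[0,0,0,0,0,0,-0.3],[0,0,0,0,0,0,-0.3]]]' 6; python3 look.py 8
```

```text
t: 5.65
tool_pos: [0.581, 0.0539, 0.194]
eef_rot: [[-0.364, -0.874, -0.322], [-0.931, 0.342, 0.124], [0.001, 0.345, -0.938]]
wrist_force: [-0.4, -1.4, 0.7]
opening: 0.0383
t 5.65 tcp case [0.0499 0.0015 0.194 ] F [-0.4 -1.4  0.7] op 0.0383
```

View pics/w8z.png

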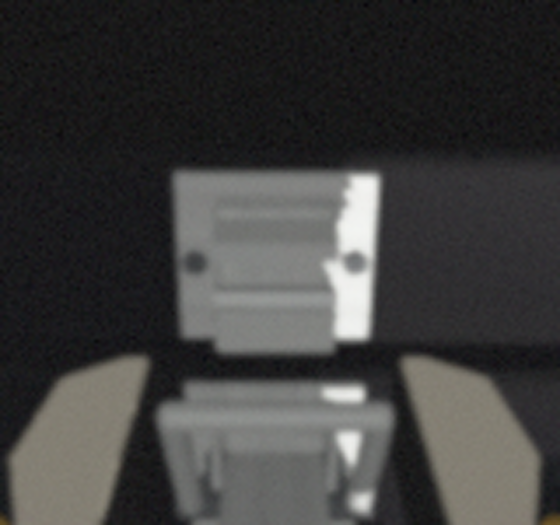

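View pics/s8z.png

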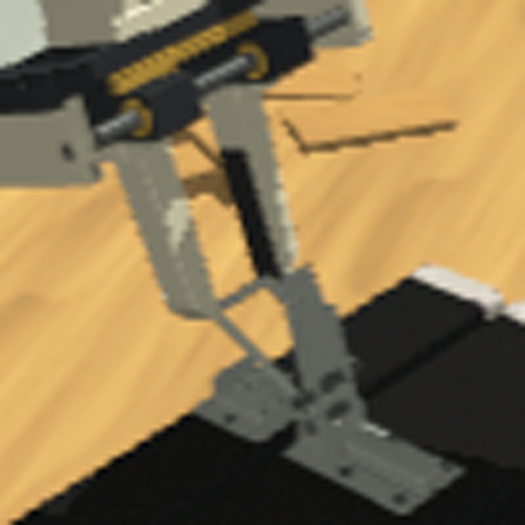

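```bash
python3 -m handwheel '[[[0,-0.4,0.6,0,0,0,-0.3],[0,-0.75,1.2,0,0,0,-0.3],[0,-1.05,1.8,0,0,0,-0.3],[0,-1.35,2.5,0,0,0,-0.3],[0,-1.35,2.5,0,0,0,-0.3]]]' 6; python3 look.py 9
```

```text
t: 6.25
tool_pos: [0.5839, 0.0526, 0.1638]
eef_rot: [[-0.364, -0.873, -0.325], [-0.931, 0.342, 0.125], [0.002, 0.348, -0.938]]
wrist_force: [1.1, -1.3, 0.3]
opening: 0.0388
t 6.25 tcp case [0.053  0.0014 0.1638] F [ 1.1 -1.3  0.3] op 0.0388
```

View pics/w9z.png

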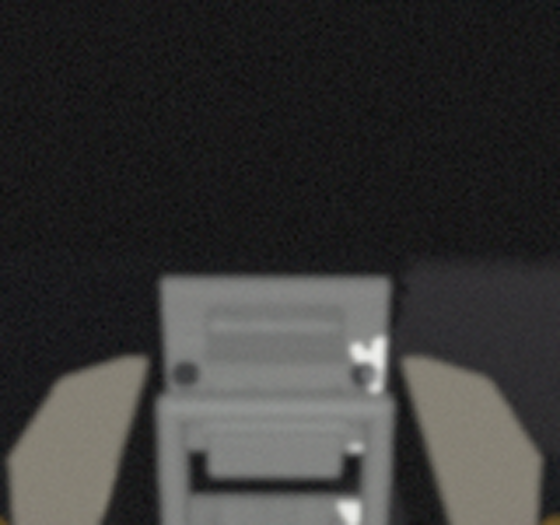

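View pics/s9z.png

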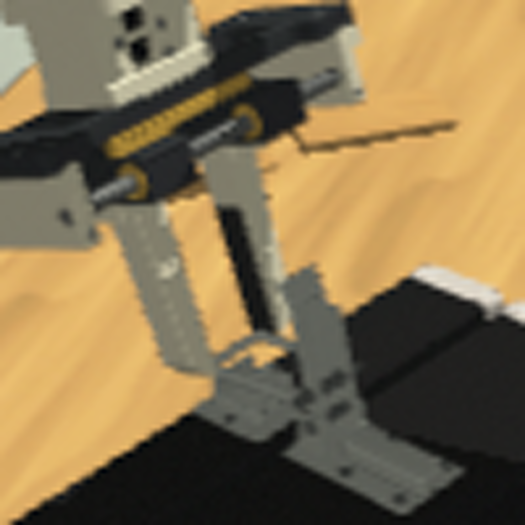

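```bash
python3 - <<'E'
from h import *
W=np.load('w9.npy',allow_pickle=True).item()
z=lambda X,Y:(240+(X-1.25)/3.5,130+(Y-1.25)/3.5)
bo=[(W,-.0195,z(394,406)),(W,.0195,z(157,406))]
g=lambda p: np.ravel([proj(c,c2w([p[0],p[2]+y,p[1]]))[0]-uv for c,y,uv in bo])
print(least_squares(g,[.06,.2,0]).x)
for n,Y in(('bar',406),('plate edge',277),('rim dark',308),('rim bright',325),('mouth top',335),('mouth bot',362),('hook front',430),('hookfoot',478)):
  print(n,[(h,(Rz(-Q[2])@(onz(W,z(272,Y),h)-[Q[0],Q[1],0]))[0].round(4)) for h in(.170,.178,.184,.187,.195,.20)])
# keeper plate width -> scale
for X1,X2,Y,n in((160,391,277,'plate'),(207,345,325,'rim 24')):
  print(n,(X2-X1)/3.5)
E
python3 - <<'E'
import cv2
a=cv2.imread('pics/w9.png')
cv2.imwrite('pics/w9k.png',cv2.resize(a[203:275,280:358],None,fx=8,fy=8,interpolation=cv2.INTER_CUBIC))
E
```

```text
[0.06363826 0.19122713 0.00021919]
bar [(0.17, np.float64(0.0431)), (0.178, np.float64(0.0508)), (0.184, np.float64(0.0566)), (0.187, np.float64(0.0595)), (0.195, np.float64(0.0673)), (0.2, np.float64(0.0721))]
plate edge [(0.17, np.float64(0.0741)), (0.178, np.float64(0.0802)), (0.184, np.float64(0.0848)), (0.187, np.float64(0.0871)), (0.195, np.float64(0.0932)), (0.2, np.float64(0.0971))]
rim dark [(0.17, np.float64(0.0672)), (0.178, np.float64(0.0736)), (0.184, np.float64(0.0785)), (0.187, np.float64(0.0809)), (0.195, np.float64(0.0874)), (0.2, np.float64(0.0915))]
rim bright [(0.17, np.float64(0.0632)), (0.178, np.float64(0.0699)), (0.184, np.float64(0.0749)), (0.187, np.float64(0.0774)), (0.195, np.float64(0.0841)), (0.2, np.float64(0.0883))]
mouth top [(0.17, np.float64(0.0609)), (0.178, np.float64(0.0677)), (0.184, np.float64(0.0728)), (0.187, np.float64(0.0753)), (0.195, np.float64(0.0821)), (0.2, np.float64(0.0864))]
mouth bot [(0.17, np.float64(0.0543)), (0.178, np.float64(0.0615)), (0.184, np.float64(0.0668)), (0.187, np.float64(0.0695)), (0.195, np.float64(0.0767)), (0.2, np.float64(0.0811))]
hook front [(0.17, np.float64(0.0367)), (0.178, np.float64(0.0447)), (0.184, np.float64(0.0508)), (0.187, np.float64(0.0538)), (0.195, np.float64(0.0619)), (0.2, np.float64(0.067))]
hookfoot [(0.17, np.float64(0.0231)), (0.178, np.float64(0.0319)), (0.184, np.float64(0.0385)), (0.187, np.float64(0.0418)), (0.195, np.float64(0.0506)), (0.2, np.float64(0.0561))]
plate 66.0
rim 24 39.42857142857143
```

View pics/w9k.png

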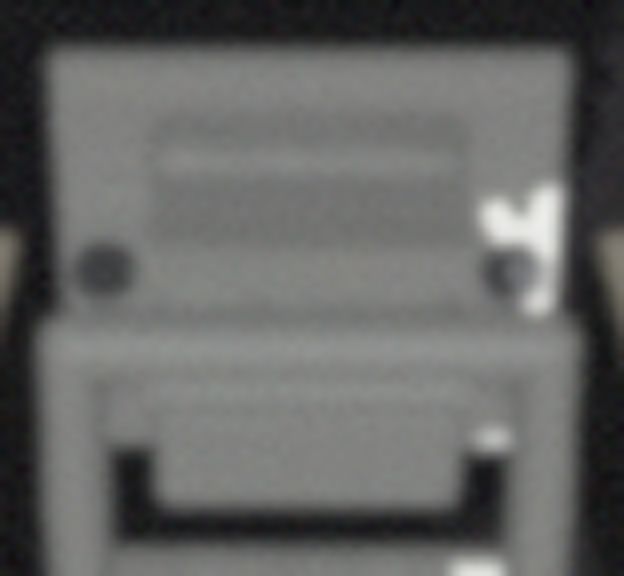

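Run:
```python
from h import *
W={k:np.load(f'w{k}.npy',allow_pickle=True).item() for k in(2,8,9)}
L={'plate':{2:158.2,8:178.3,9:208.8},'rimdark':{2:164,8:186.5,9:217.4},'rimbright':{2:167.2,8:190.5,9:223.0},'mouthbot':{2:172.8,8:199,9:233.4},'hookfront':{2:186.5,8:215,9:252},'hookfoot':{2:198.8,8:230.5,9:266.8}}
for n,o in L.items():
  f=lambda p:[proj(W[k],c2w([p[0],0,p[1]]))[0][1]-v for k,v in o.items()]
  r=least_squares(f,[.06,.18]);print(n,r.x.round(4),np.round(r.fun,1))
```

```text
plate [0.0727 0.1681] [-0.2  0.3 -0.1]
rimdark [0.0684 0.1714] [ 0.1 -0.1  0. ]
rimbright [0.0684 0.1766] [-0.1  0.1 -0. ]
mouthbot [0.0678 0.1854] [ 0.1 -0.1  0. ]
hookfront [0.0575 0.1901] [-0.4  0.6 -0.2]
hookfoot [0.0435 0.189 ] [-0.1  0.1 -0. ]
```

```bash
python3 -m handwheel '[[[0,0.15,0.1,0,0,0,-0.3],[0,0.3,0.2,0,0,0,-0.3],[0,0.35,0.2,0,0,0,-0.3],[0,0.35,0.2,0,0,0,-0.3]]]' 6; python3 look.py 10
python3 - <<'E'
import cv2
a=cv2.imread('pics/w10.png')
cv2.imwrite('pics/w10k.png',cv2.resize(a[203:275,280:358],None,fx=8,fy=8,interpolation=cv2.INTER_CUBIC))
E
```

```text
t: 6.75
tool_pos: [0.5804, 0.0541, 0.1649]
eef_rot: [[-0.364, -0.874, -0.324], [-0.932, 0.341, 0.125], [0.002, 0.347, -0.938]]
wrist_force: [1.3, -1.5, 0.6]
opening: 0.0382
t 6.75 tcp case [0.0492 0.0015 0.1649] F [ 1.3 -1.5  0.6] op 0.0382
```

View pics/w10k.png

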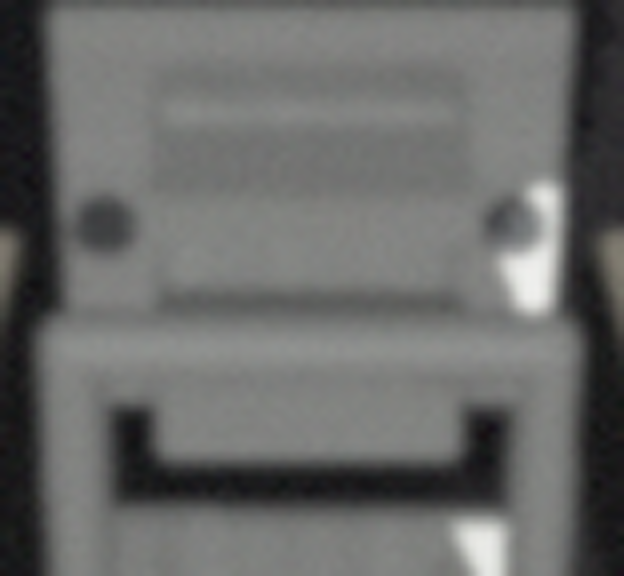

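View pics/s10z.png

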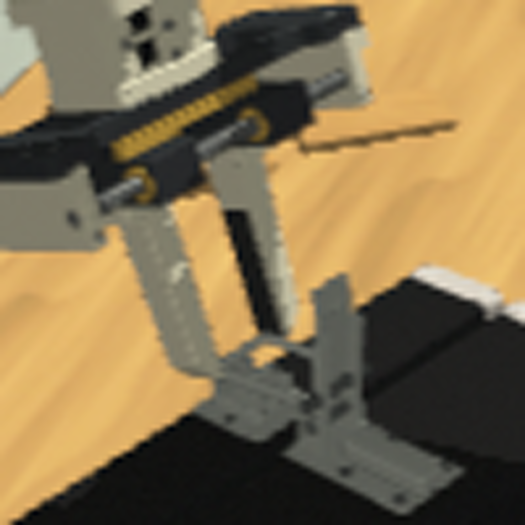

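Run:
```python
from h import *
W={k:np.load(f'w{k}.npy',allow_pickle=True).item() for k in(1,2,3,6,8,9,10)}
S=np.load('w1.npy',allow_pickle=True)
y=lambda Y,s:130+(Y-s/2+.5)/s
o={2:y(290,3.75),3:y(377,3.75),6:y(396,3.5),8:y(413,3.5)}
f=lambda p:[proj(W[k],c2w([p[0],0,p[1]]))[0][1]-v for k,v in o.items()]
r=least_squares(f,[.06,.22]);print('initial bar',r.x,r.fun.round(1))
for k,v in ((9,y(406,3.5)),(10,203+345/8)):
  print(k,[(h,(Rz(-Q[2])@(onz(W[k],(318,v),h)-[Q[0],Q[1],0]))[0].round(4)) for h in(.187,.190,.193,.196,.2)])
# hook lines with refined w10
for n,Y in(('rim outer',190),('dark',300),('hookfoot',462)):
  print(n,[(h,(Rz(-Q[2])@(onz(W[10],(318,203+Y/8),h)-[Q[0],Q[1],0]))[0].round(4)) for h in(.178,.184,.187,.190)])
```

```text
initial bar [0.06016143 0.22309853] [-0.1  0.3 -0.6  0.3]
9 [(0.187, np.float64(0.0595)), (0.19, np.float64(0.0625)), (0.193, np.float64(0.0654)), (0.196, np.float64(0.0683)), (0.2, np.float64(0.0721))]
10 [(0.187, np.float64(0.0542)), (0.19, np.float64(0.0571)), (0.193, np.float64(0.0601)), (0.196, np.float64(0.063)), (0.2, np.float64(0.0668))]
rim outer [(0.178, np.float64(0.0618)), (0.184, np.float64(0.0669)), (0.187, np.float64(0.0695)), (0.19, np.float64(0.0721))]
dark [(0.178, np.float64(0.0504)), (0.184, np.float64(0.056)), (0.187, np.float64(0.0588)), (0.19, np.float64(0.0616))]
hookfoot [(0.178, np.float64(0.0321)), (0.184, np.float64(0.0385)), (0.187, np.float64(0.0417)), (0.19, np.float64(0.0449))]
```

```bash
python3 -m handwheel '[[[0,-0.1,0.28,0,0,0,-0.3],[0,-0.2,0.56,0,0,0,-0.3],[0,-0.27,0.75,0,0,0,-0.3],[0,-0.27,0.75,0,0,0,-0.3]]]' 6; python3 -m handwheel '[[[0,-0.1,0.2,0,0,0,-0.3],[0,-0.14,0.4,0,0,0,-0.3],[0,-0.14,0.4,0,0,0,-0.3]]]'; python3 look.py 11
python3 - <<'E'
import cv2
a=cv2.imread('pics/w11.png')
cv2.imwrite('pics/w11k.png',cv2.resize(a[203:275,280:358],None,fx=8,fy=8,interpolation=cv2.INTER_CUBIC))
E
```

```text
t: 7.25
tool_pos: [0.5796, 0.0544, 0.156]
eef_rot: [[-0.363, -0.873, -0.325], [-0.932, 0.341, 0.125], [0.002, 0.349, -0.937]]
wrist_force: [-1.6, -0.4, 0.4]
opening: 0.0382
t: 7.55
tool_pos: [0.5795, 0.0544, 0.1514]
eef_rot: [[-0.363, -0.873, -0.326], [-0.932, 0.341, 0.125], [0.002, 0.349, -0.937]]
wrist_force: [-1.2, -0.3, 0.1]
opening: 0.0382
t 7.55 tcp case [0.0482 0.0015 0.1514] F [-1.2 -0.3  0.1] op 0.0382
```

View pics/w11k.png

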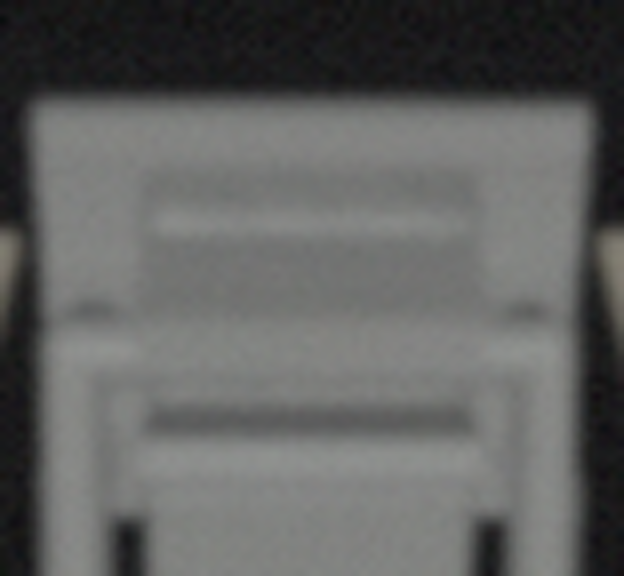

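View pics/s11z.png

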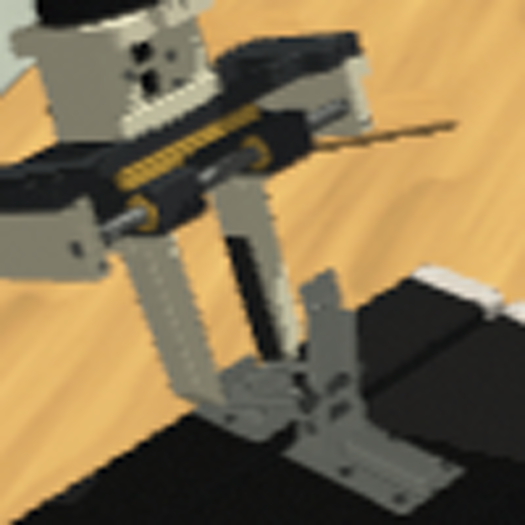

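```bash
python3 -m handwheel '[[[0,0.1,0.06,0,0,0,-0.3],[0,0.2,0.13,0,0,0,-0.3],[0,0.28,0.2,0,0,0,-0.3],[0,0.28,0.2,0,0,0,-0.3]]]' 10;  python3 look.py 12
```

```text
t: 8.05
tool_pos: [0.5766, 0.0556, 0.1509]
eef_rot: [[-0.363, -0.873, -0.325], [-0.932, 0.341, 0.125], [0.002, 0.348, -0.937]]
wrist_force: [2.9, -2.0, -0.7]
opening: 0.0374
t 8.05 tcp case [0.0452 0.0015 0.1509] F [ 2.9 -2.  -0.7] op 0.0374
```

View pics/w12z.png

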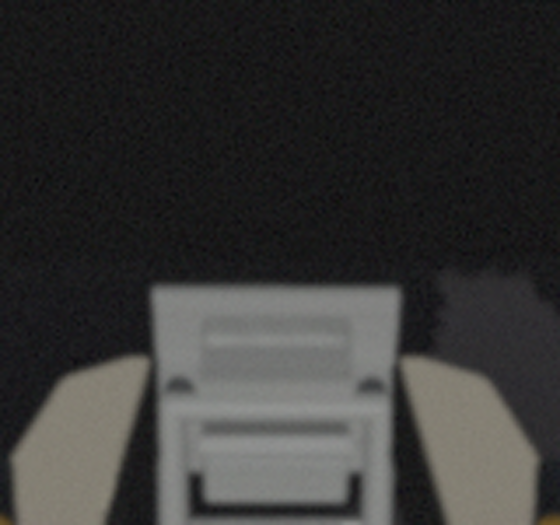

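View pics/s12z.png

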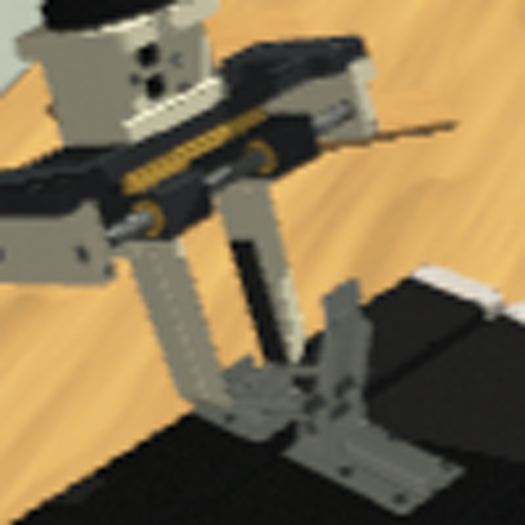

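```bash
python3 -m handwheel '[[[0,0.1,0.06,0,0,0,-0.3],[0,0.2,0.1,0,0,0,-0.3],[0,0.2,0.1,0,0,0,-0.3]]]' 10; python3 -m handwheel '[[[0,0.1,0.06,0,0,0,-0.3],[0,0.2,0.08,0,0,0,-0.3],[0,0.2,0.08,0,0,0,-0.3]]]' 10;  python3 look.py 13
```

```text
t: 8.45
tool_pos: [0.5753, 0.0561, 0.1508]
eef_rot: [[-0.364, -0.874, -0.323], [-0.932, 0.342, 0.125], [0.002, 0.346, -0.938]]
wrist_force: [5.9, -3.6, 0.2]
opening: 0.0378
t: 8.75
tool_pos: [0.5748, 0.0563, 0.1513]
eef_rot: [[-0.364, -0.875, -0.319], [-0.931, 0.342, 0.124], [0.001, 0.343, -0.939]]
wrist_force: [8.0, -3.7, -0.5]
opening: 0.0376
t 8.75 tcp case [0.0432 0.0015 0.1513] F [ 8.  -3.7 -0.5] op 0.0376
```

View pics/w13z.png

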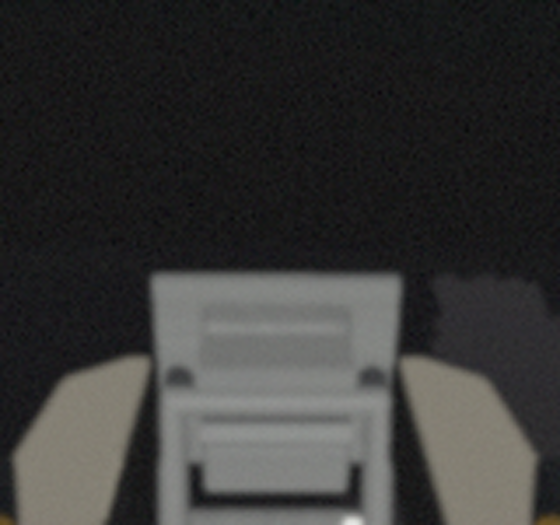

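View pics/s13z.png

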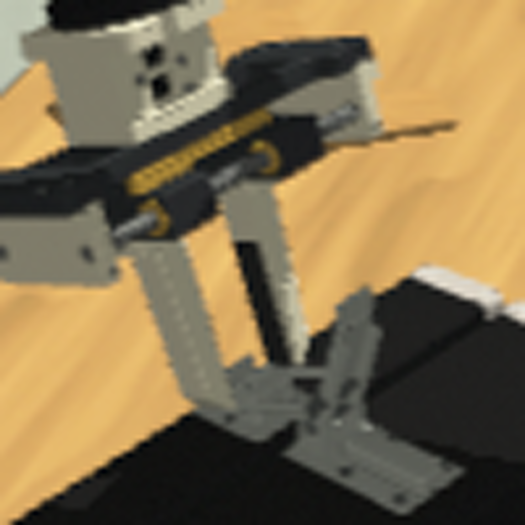

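```bash
python3 -m handwheel '[[[0,0,0,0,0,0,0.3],[0,0,0,0,0,0,0.3],[0,0,0,0,0,0,0.3],[0,-0.2,-1,0,0,0,0.3],[0,-0.5,-2.5,0,0,0,0.3],[0,-0.5,-4.5,0,0,0,0.3],[0,-0.5,-6.5,0,0,0,0.3],[0,-0.5,-6.5,0,0,0,0.3]]]' 10;  python3 look.py 14
```

```text
t: 9.65
tool_pos: [0.602, 0.0462, 0.2141]
eef_rot: [[-0.364, -0.877, -0.314], [-0.931, 0.343, 0.124], [-0.001, 0.338, -0.941]]
wrist_force: [0.4, -0.3, 0.1]
opening: 0.0605
t 9.65 tcp case [0.0722 0.002  0.2141] F [ 0.4 -0.3  0.1] op 0.0605
```

View pics/w14z.png

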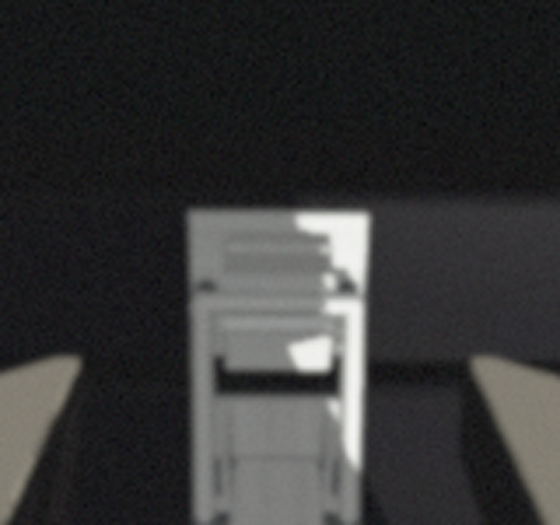

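View pics/s14z.png

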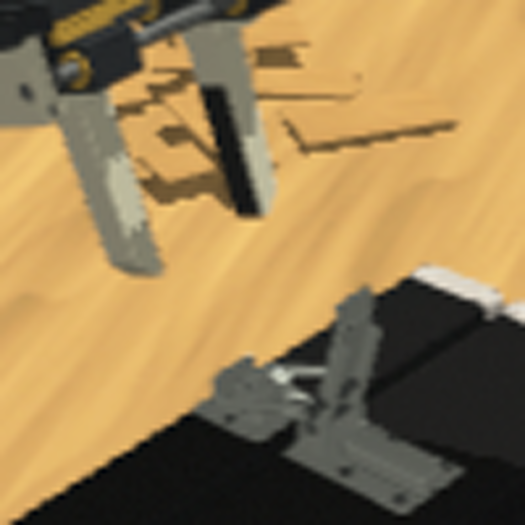

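Run:
```python
from h import *
from plant import calibration
S=calibration('side')
sz=lambda X,Y:np.array((245+(X-2)/5.25,115+(Y-2)/5.25))
tip0=sz(305,267);tip1=sz(362,288)
def lev(px,t,r=.065,o=.004): return c2w([px-r*np.cos(t)+o*np.sin(t),0,.186+r*np.sin(t)+o*np.cos(t)])
def f(p):
  px,t0,t1=p
  pin=lambda t:np.array([px-.014*np.cos(t),.186+.014*np.sin(t)])
  return np.r_[(np.linalg.norm(np.array([.0602,.2231])-pin(t0))-.055)*1000,(np.linalg.norm(np.array([.0535,.1804])-pin(t1))-.055)*1000,
   (proj(S,lev(px,t0))[0]-tip0)/1,(proj(S,lev(px,t1))[0]-tip1)/1]
r=least_squares(f,[.005,2,1.3]);print(r.x,r.fun.round(2))
```

```text
[0.00633618 1.80019582 1.32180709] [ 0.85 -0.88 -0.58  1.36 -0.57  1.55]
```

```bash
cat >> h.py <<'E'
def tcp_for_corner(cx,cz,y=0.0): return c2w((cx+.0075,y,cz-.030))
def arc(th,r=.043,px=.006): return px-r*np.cos(th)+.003*np.sin(th), .186+r*np.sin(th)+.003*np.cos(th)
E
python3 - <<'E'
from h import *
from plant import ctrl
s=ctrl.sense();R=toolR(0,sgn=-1)
print(move(tcp_for_corner(.03,.235,.001),R,s),move(tcp_for_corner(.012,.230,.001),R,s))
E
```

```text
(array([0.07, 2.9 , 1.67]), array([20., -0., -0.])) (array([0.07, 4.42, 2.76]), array([20., -0., -0.]))
```

```bash
python3 -m handwheel '[[[0,0,0,7,0,0,-1],[0,0.8,0.3,14,0,0,-1],[0.07,1.8,1,20,0,0,-1],[0.07,2.9,1.6,20,0,0,-1],[0.07,2.9,1.67,20,0,0,-1],[0.07,2.9,1.67,20,0,0,-1],[0.07,2.9,1.67,20,0,0,-1]]]' 10;  python3 look.py 15
```

```text
t: 10.45
tool_pos: [0.57, 0.0576, 0.2047]
eef_rot: [[-0.365, -0.931, -0.001], [-0.931, 0.365, -0.001], [0.001, 0.0, -1.0]]
wrist_force: [0.9, -0.9, 0.3]
opening: 0.0091
t 10.45 tcp case [0.0382 0.0009 0.2047] F [ 0.9 -0.9  0.3] op 0.0091
```

View pics/w15.png

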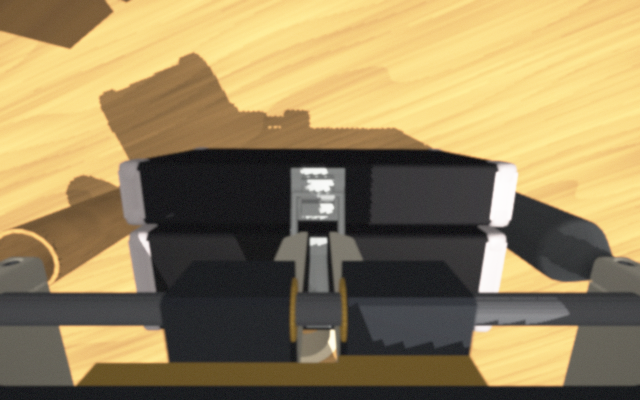

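View pics/s15z.png

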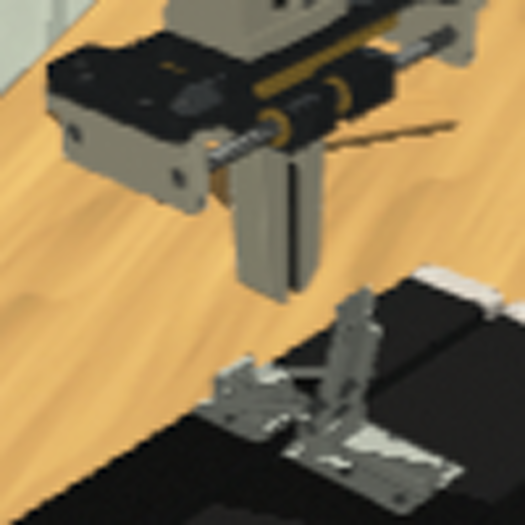

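Run:
```python
from h import *
from plant import ctrl,calibration
s=ctrl.sense();S=calibration('side')
P=s['tool_pos']+[0,0,.03];print(((proj(S,P)[0]-[245,115])*5.25).round())
for th in(1.32,1.2,1.05,.9,.75,.6,.45,.3,.2,.1,0,-.05):
  x,z=arc(th);print(th,np.round([x,z],4),move(tcp_for_corner(x,z,.001),toolR(0,sgn=-1),s)[0])
```

```text
[275. 290.]
1.32 [-0.0018  0.2284] [-0.01  3.27  0.63]
1.2 [-0.0068  0.2272] [-0.01  3.77  0.75]
1.05 [-0.0128  0.2248] [-0.01  4.37  0.99]
0.9 [-0.0184  0.2215] [-0.01  4.93  1.32]
0.75 [-0.0234  0.2175] [-0.01  5.43  1.72]
0.6 [-0.0278  0.2128] [-0.01  5.87  2.2 ]
0.45 [-0.0314  0.2074] [-0.01  6.23  2.73]
0.3 [-0.0342  0.2016] [-0.01  6.51  3.31]
0.2 [-0.0355  0.1975] [-0.01  6.64  3.72]
0.1 [-0.0365  0.1933] [-0.01  6.74  4.14]
0 [-0.037  0.189] [-0.01  6.79  4.57]
-0.05 [-0.0371  0.1868] [-0.01  6.8   4.79]
```

```bash
python3 -m handwheel '[[[0,1.5,0.3,0,0,0,-1],[0,2.8,0.6,0,0,0,-1],[0,3.3,0.65,0,0,0,-1],[0,3.8,0.75,0,0,0,-1],[0,4.2,0.9,0,0,0,-1],[0,4.4,1.0,0,0,0,-1],[0,4.4,1.0,0,0,0,-1]]]' 10;  python3 look.py 16
```

```text
t: 11.25
tool_pos: [0.5291, 0.0735, 0.1947]
eef_rot: [[-0.365, -0.931, -0.001], [-0.931, 0.365, -0.001], [0.001, 0.0, -1.0]]
wrist_force: [2.4, -0.9, 0.3]
opening: 0.0005
t 11.25 tcp case [-0.0056  0.0009  0.1947] F [ 2.4 -0.9  0.3] op 0.0005
```

View pics/w16z.png

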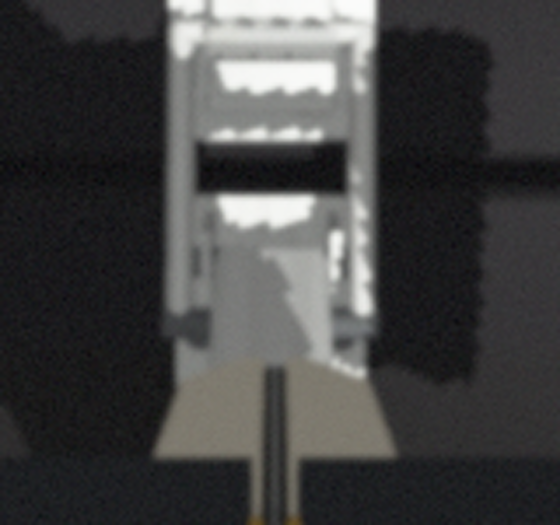

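View pics/s16z.png

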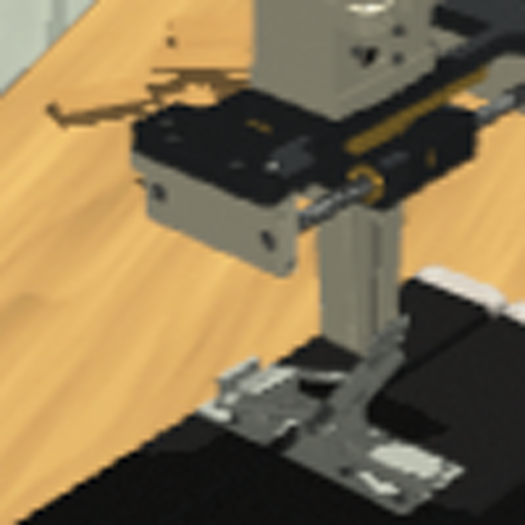

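```bash
python3 -m handwheel '[[[0,0.4,0.2,0,0,0,-1],[0,0.8,0.5,0,0,0,-1],[0,1.2,0.9,0,0,0,-1],[0,1.5,1.2,0,0,0,-1],[0,1.5,1.2,0,0,0,-1]]]' 10;  python3 look.py 17
```

```text
t: 11.85
tool_pos: [0.5153, 0.079, 0.1828]
eef_rot: [[-0.365, -0.931, 0.001], [-0.931, 0.365, -0.001], [0.001, -0.001, -1.0]]
wrist_force: [4.6, -1.6, 1.3]
opening: 0.0006
t 11.85 tcp case [-0.0204  0.001   0.1828] F [ 4.6 -1.6  1.3] op 0.0006
```

View pics/w17z.png

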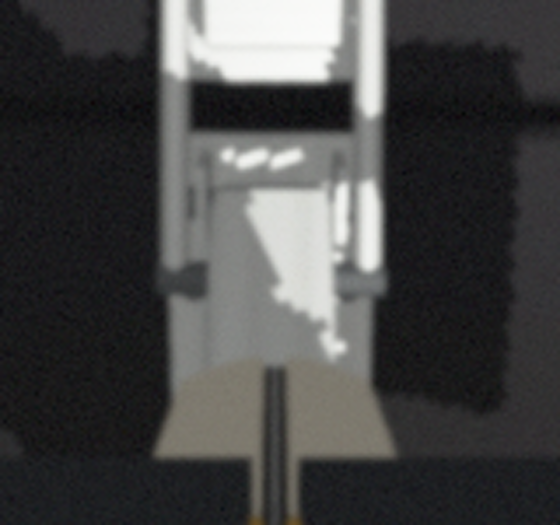

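View pics/s17z.png

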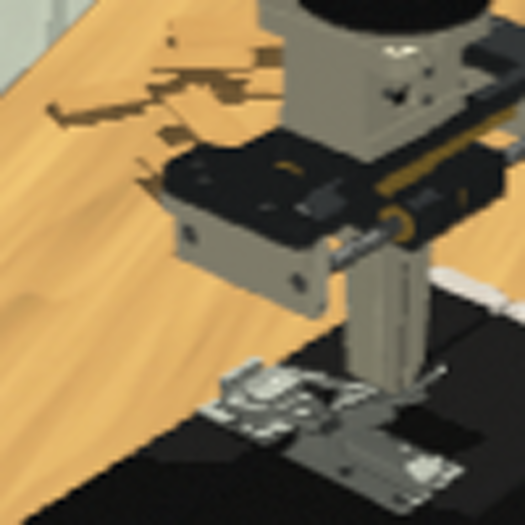

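Run:
```python
import cv2
a=cv2.imread('pics/w17.png')
cv2.imwrite('pics/w17k.png',cv2.resize(a[95:165,278:362],None,fx=8,fy=8,interpolation=cv2.INTER_CUBIC))
```

```text
(no output)
```

View pics/w17k.png

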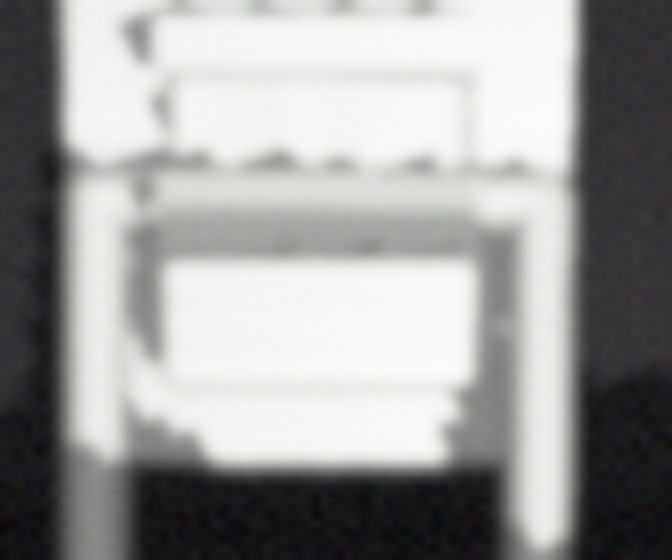

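```bash
python3 -m handwheel '[[[0,0.3,0.4,0,0,0,-1],[0,0.55,0.8,0,0,0,-1],[0,0.65,1.15,0,0,0,-1],[0,0.7,1.3,0,0,0,-1],[0,0.7,1.3,0,0,0,-1]]]' 10;  python3 look.py 18
```

```text
t: 12.45
tool_pos: [0.5082, 0.0818, 0.1695]
eef_rot: [[-0.365, -0.931, -0.001], [-0.931, 0.365, -0.0], [0.001, 0.001, -1.0]]
wrist_force: [1.3, -0.3, 0.2]
opening: 0.0004
t 12.45 tcp case [-0.028   0.001   0.1695] F [ 1.3 -0.3  0.2] op 0.0004
```

View pics/s18z.png

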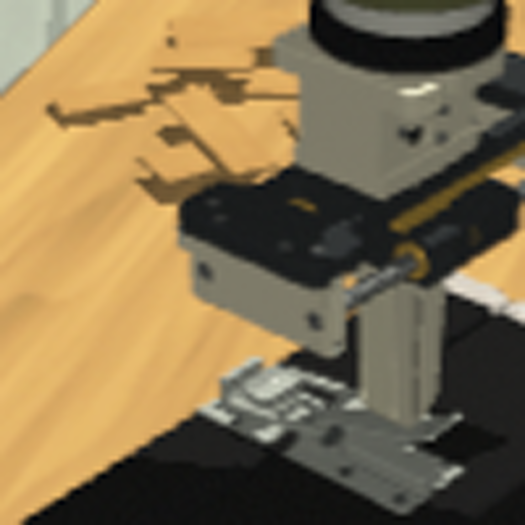

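View pics/w18.png

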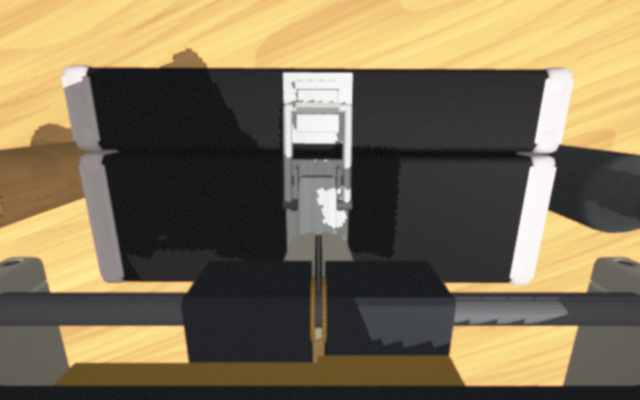

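Run:
```python
import cv2
a=cv2.imread('pics/w18.png')
cv2.imwrite('pics/w18k.png',cv2.resize(a[68:168,270:366],None,fx=6,fy=6,interpolation=cv2.INTER_CUBIC))
```

```text
(no output)
```

View pics/w18k.png

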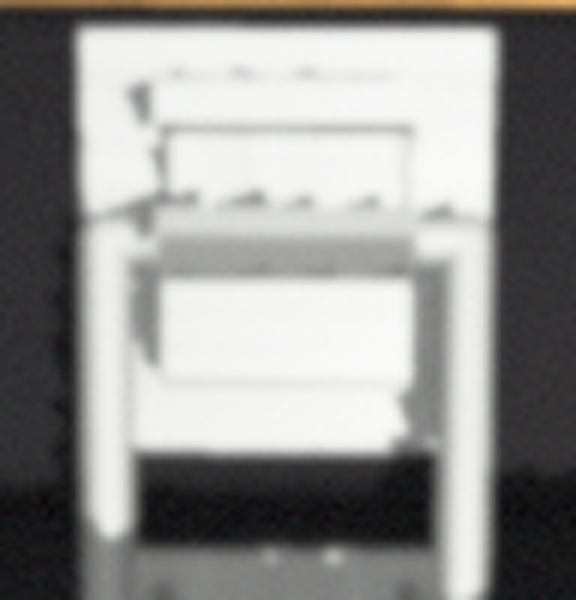

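Run:
```python
from h import *
W={k:np.load(f'w{k}.npy',allow_pickle=True).item() for k in(14,15,16,17,18)}
X=lambda k,v,h:(Rz(-Q[2])@(onz(W[k],(318,v),h)-[Q[0],Q[1],0]))[0].round(4)
for n,k,v,h in (('hook tip',17,127,.187),('hook near',17,95+386/8,.187),('rim in?',17,95+170/8,.187),('rim out',17,95+75/8,.187),
 ('hook tip',18,68+278/6,.187),('hook near',18,68+382/6,.187),('rim in?',18,68+205/6,.187),('rim out',18,68+130/6,.187),('plate far',18,68+27/6,.17),('lid edge',18,68+455/6,.17),('base edge',18,68+547/6,.17),('bar',18,68+238/6,.18),('bar',17,95+205/8,.18)): print(n,k,X(k,v,h))
```

```text
hook tip 17 0.0455
hook near 17 0.0359
rim in? 17 0.0517
rim out 17 0.0584
hook tip 18 0.0452
hook near 18 0.0359
rim in? 18 0.0516
rim out 18 0.0581
plate far 18 0.0687
lid edge 18 0.0276
base edge 18 0.0181
bar 18 0.0489
bar 17 0.049
```

```bash
python3 -m handwheel '[[[0,0.05,0.2,0,0,0,-1],[0,0.1,0.4,0,0,0,-1],[0,0.1,0.5,0,0,0,-1],[0,0.1,0.5,0,0,0,-1]]]' 10; python3 -m handwheel '[[[0,0.05,0.2,0,0,0,-1],[0,0.05,0.3,0,0,0,-1],[0,0.05,0.3,0,0,0,-1]]]';python3 look.py 19
python3 - <<'E'
import cv2
a=cv2.imread('pics/w19.png')
cv2.imwrite('pics/w19k.png',cv2.resize(a[58:248,270:366],None,fx=5,fy=3.1,interpolation=cv2.INTER_CUBIC))
E
```

```text
t: 12.95
tool_pos: [0.5067, 0.0822, 0.1638]
eef_rot: [[-0.365, -0.931, -0.003], [-0.931, 0.365, -0.0], [0.001, 0.002, -1.0]]
wrist_force: [0.5, -0.0, 0.8]
opening: 0.0006
t: 13.25
tool_pos: [0.5059, 0.0823, 0.1605]
eef_rot: [[-0.365, -0.931, -0.003], [-0.931, 0.365, -0.001], [0.002, 0.003, -1.0]]
wrist_force: [-0.2, 1.0, -0.4]
opening: 0.0005
t 13.25 tcp case [-0.0304  0.0007  0.1605] F [-0.2  1.  -0.4] op 0.0005
```

View pics/s19z.png

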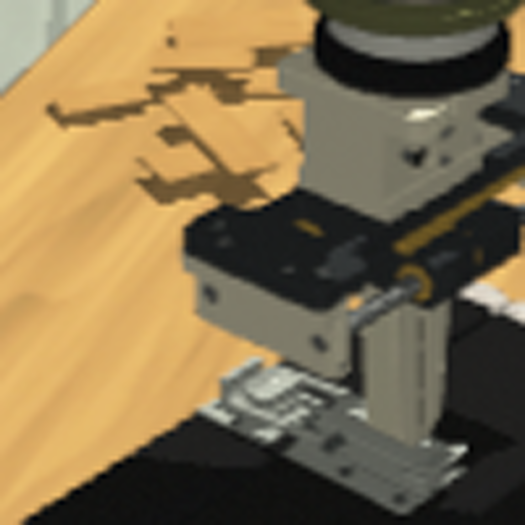

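View pics/w19k.png

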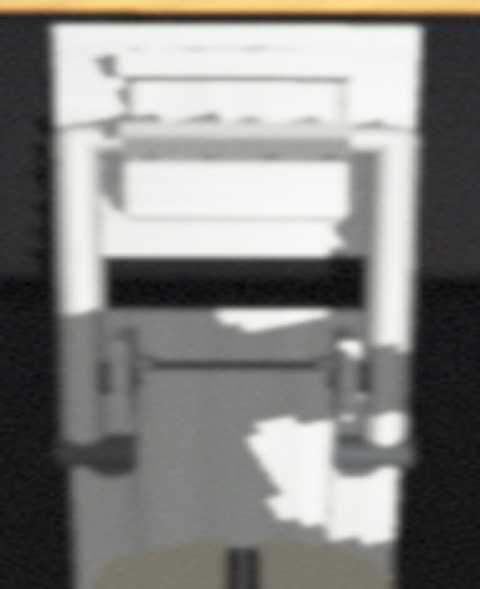

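```bash
python3 -m handwheel '[[[0,0,0.15,0,0,0,-1],[0,0,0.3,0,0,0,-1],[0,0,0.3,0,0,0,-1]]]'
```

```text
t: 13.65
tool_pos: [0.5063, 0.0823, 0.158]
eef_rot: [[-0.365, -0.931, -0.002], [-0.931, 0.365, -0.0], [0.001, 0.002, -1.0]]
wrist_force: [0.9, -0.5, 2.4]
opening: 0.0004
```

```bash
python3 -m handwheel '[[[0,0,0.15,0,0,0,-1],[0,0,0.3,0,0,0,-1],[0,0,0.3,0,0,0,-1]]]'
```

```text
t: 13.95
tool_pos: [0.5065, 0.0824, 0.1578]
eef_rot: [[-0.364, -0.931, -0.001], [-0.931, 0.364, -0.0], [0.001, 0.001, -1.0]]
wrist_force: [-9.9, -0.5, 19.7]
opening: 0.0006
```

```bash
python3 -m handwheel '[[[0,0,-0.5,0,0,0,-1],[0,0,-2,0,0,0,-1],[0,0,-5,0,0,0,-1],[0,-3,-9,0,0,0,-1],[0,-6,-12,0,0,0,-1],[0,-8,-12,0,0,0,-1],[0,-8,-12,0,0,0,-1]]]'; python3 look.py 20
python3 - <<'E'
import cv2
a=cv2.imread('pics/w20.png')
cv2.imwrite('pics/w20k.png',cv2.resize(a[100:300,240:400],None,fx=4,fy=3,interpolation=cv2.INTER_CUBIC))
E
```

```text
t: 14.65
tool_pos: [0.5832, 0.0522, 0.279]
eef_rot: [[-0.366, -0.931, 0.001], [-0.931, 0.366, -0.001], [0.0, -0.002, -1.0]]
wrist_force: [-0.3, -0.5, 0.0]
opening: 0.0006
t 14.65 tcp case [0.0525 0.0008 0.279 ] F [-0.3 -0.5  0. ] op 0.0006
```

View pics/s20.png

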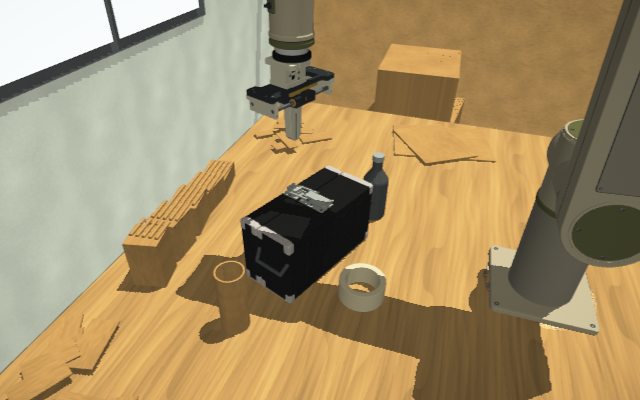

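View pics/s20z.png

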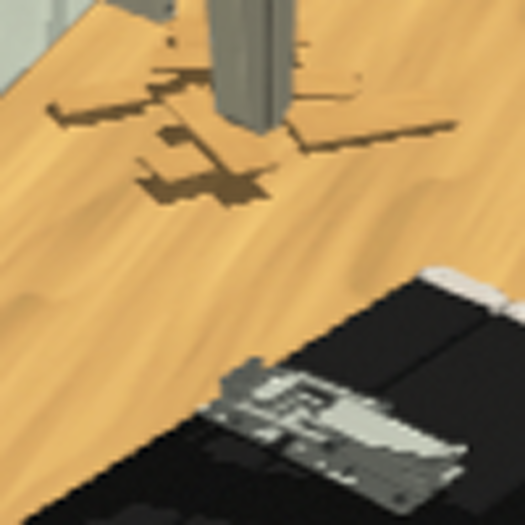

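View pics/w20k.png

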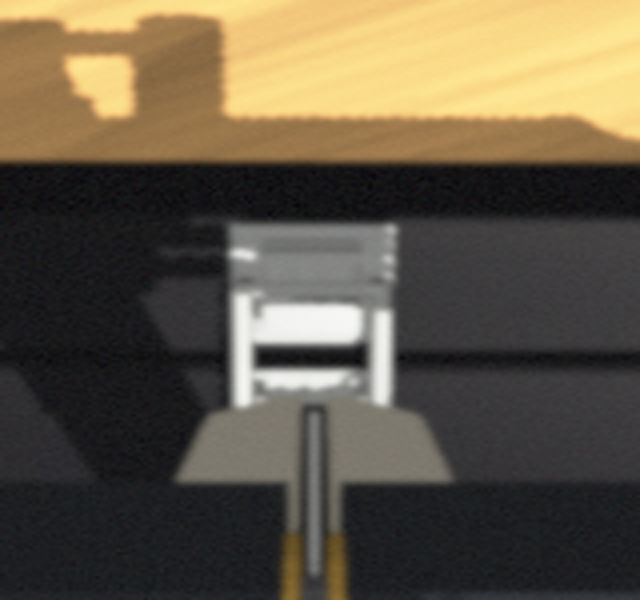

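```bash
python3 -m handwheel '[[[0,-2,0,-8,0,0,-1],[0,-3,0,-16,0,0,-1],[0,-4,0,-20,0,0,-1],[0,-4,0,-20,0,0,-1],[0,-4,0,-20,0,0,-1]]]'; python3 look.py 21
python3 - <<'E'
import cv2
from plant import capture
a=cv2.imread('pics/w21.png')
cv2.imwrite('pics/w21k.png',cv2.resize(a[140:250,255:385],None,fx=5.5,fy=5.5,interpolation=cv2.INTER_CUBIC))
a=capture('top');cv2.imwrite('pics/t21.png',a)
E
```

```text
t: 15.25
tool_pos: [0.6173, 0.0387, 0.2737]
eef_rot: [[-0.365, -0.872, -0.326], [-0.931, 0.343, 0.125], [0.003, 0.349, -0.937]]
wrist_force: [-0.8, -0.1, 0.1]
opening: 0.0002
t 15.25 tcp case [0.0892 0.0006 0.2737] F [-0.8 -0.1  0.1] op 0.0002
```

View pics/w21k.png

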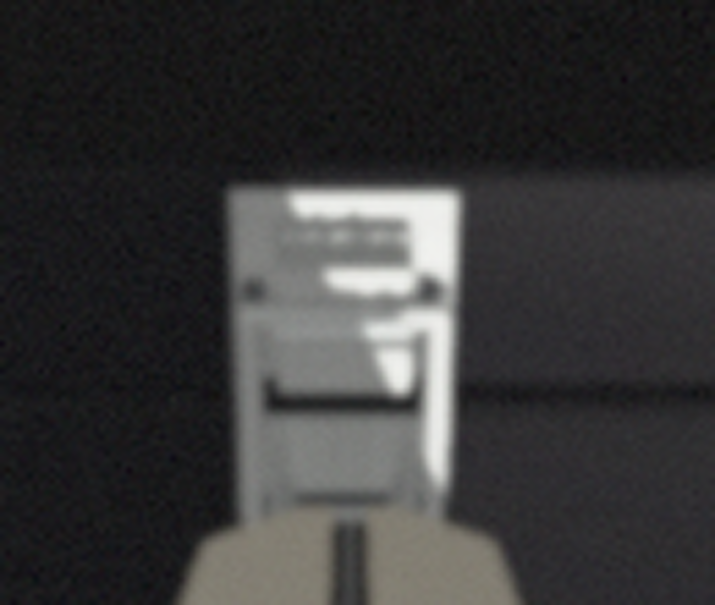

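View pics/t21.png

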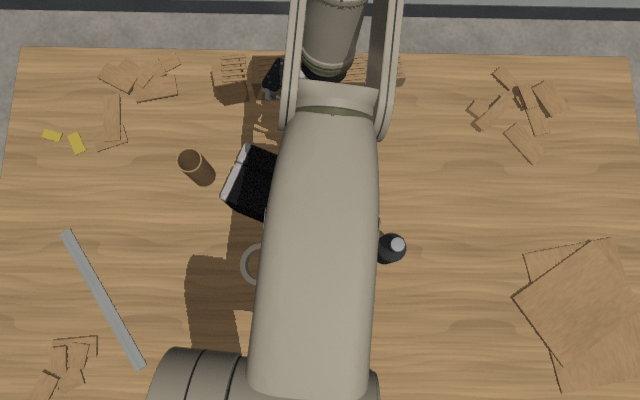

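```bash
python3 -c "
from plant import ctrl
print(ctrl.sign_off())"
```

```text
the job is handed in; nothing more can be done
None
```

The catch looks fastened and the job is handed in after about 15 s of robot time, but I had no direct reading of the loop's tension or the lever angle.

**What I did:** I gripped the loop by its legs and lowered the bar into the keeper mouth. I then drew it toward the deep half until it was snug under the hook, at about 9 N of pull. After letting go, I swung the lever over with shut fingers and pressed it flat. The robot is now clear of everything.

**Last checks:**
- **Bar:** the wrist picture shows it still in the keeper, between hook and rim.
- **Lid:** the keeper moved in by about 10 to 11 mm, to within a millimetre or two of where it should sit when shut.
- **Lever:** it looks flat in the side view. It met a firm stop with the fingertips at about the expected height; the last press there read 20 N upward and 10 N sideways, 22 N in all.
- **Bystanders:** the tube and bottle are in the same place in the top view. The arm hid most of the tape roll there; it looks unmoved in the side view.

**What disagreed:**
- The real fingertips were about 30 mm behind the reported TCP. A first closing there met nothing. I corrected for it from the pictures, and the contacts that followed agreed.
- The highest force I read while swinging the lever over was about 5 N, below the stated 6 to 15 N. I only read it at pauses, so I may have missed the peak. The force then fell to nearly zero before the stop, which fits the catch snapping past centre.

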